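# Close down the tile press

## Robot

A 6-joint arm with a two-finger parallel gripper is mounted at the origin on the work surface. World frame = base frame: x ahead of the robot, y to its left, z up, the work surface at z = 0. Lengths are in m, angles in rad, forces in N, time in s.
With the tool pointing down it reaches from about 0.35 to 0.85 m from the base axis. Payload 8.1 kg.
Tool frame: the origin (TCP) lies on the mounting face of the last link; the fingertips stand 186 mm ahead of it and the grasp point (between the pads) lies 167 mm ahead of it; z points along the fingers, y is the line along which they close (so a half turn about z gives the same grasp; the last joint's range is limited). The gripper opens to 93 mm and grips with 3 to 60 N. Pads are 15 mm wide; open, the fingers measure 128 mm over their backs; the gripper's body (75 mm by 188 mm) begins 65 mm behind the grasp point.
Start: joints at [-1.205, 0.13, 1.488, -0, 1.523, -0.085], TCP at [0.261, -0.54, 0.405] pointing down, gripper open.
Joint ranges: [-2.96, 2.96], [-0.89, 2.26], [0.02, 2.5], [-1.34, 4.48], [0, 2.73], [-2.66, 2.66]. Speed limits (rad/s): [2.39, 2.39, 2.79, 3.14, 3.14, 3.14].

## Interface

Orientations are given as a rotation vector (axis times angle).
In Python, from plant import read_state, read_camera, camera_params, close_job gives the robot as it stands. The module is installed in compiled form; this text tells all that it offers.
- The arm moves only by the tool servo_tool, never from a script. Its argument "increments" is a list of rows, each an object with "slide": the shift along the tool's x, y, z in mm, a list of three; "dr": the turn, a rotation vector about the tool's x, y, z in rad, a list of three; "jaw": the closure, from 0 (fully open) to 1 (shut). In form: [{"slide": [x, y, z], "dr": [ax, ay, az], "jaw": jaw}, ...]. A call has 1 to 20 rows; each row is the pose to reach, as a shift and turn from the pose commanded when the call began, along the tool's axes at that moment; what a row does not reach only later rows make up. A row lasts 1/10 s, in which the tool goes at most 50 mm and 8.59 degrees, less where a joint would pass 70% of its speed; a pose out of reach is approached as far as the arm can. A call with a gripper value outside its range is refused whole. The fingers move at their own pace and stop on an object; "force" is the grip in N (left out, the last holds). Time passes only in rows, so rows that repeat a pose let the fingers close. It gives the time, the measured TCP pose, the force, the opening and the grip force at its end, in the units of the state.
- read_state(): the state, without advancing time (a new reading comes with each control period).
- read_camera(name): name is "side" or "top"; returns (picture, depth): 480x640x3 uint8, red, green, blue; 480x640 float32, m along the optical axis (not along the pixel's ray), 0 where there is no reading.
- camera_params(name): a dict with "fx", "fy", "cx", "cy" (pixels), "k1" (the pictures are not rectified: a ray, as slopes to the right and down, at radius r is drawn at 1 + k1 r^2 times it, then the intrinsics apply), "rvec" (rotation vector, rad) and "tvec" (3), from world to camera coordinates, as OpenCV has them. Camera axes: x right, y down, z forward; pixel columns grow to the right and rows downward; lengths in m; the calibration is good to about 2 mm. A picture is of the moment at which its call begins. camera_params takes no time and is no camera call.
- close_job(): hands the job in; it is judged then, once.
The state is a dict: "t": time; "q": joint angles; "dq": joint speeds; "joint_torque": joint torques, N m; "tool_pos": TCP position; "orientation": TCP orientation; "force": force on the tool from outside, world axes, zero at the start; "wrist_torque": the same for the moment, N m; "opening": finger opening in m; "gripper_force": force on a finger pad.
Only numpy, scipy, OpenCV 4.12 (cv2) and the standard library are available. Lean on these libraries where they do the work, as an engineer would, in place of code of your own. Each camera call takes 0.05 s, during which the arm holds its last target. There are 200 camera calls.

## Task

Using the scraper block and not your fingers, wipe all the clay chips off the bed of the tile press into the trough along its far side, then lower the cover plate level onto the two pins until it lies flat on the bed. Put the scraper back down on the table well away from press and tray, and lay the modelling tools that are there flat in the tool tray in their order of use, each in its own compartment counted from the end with the hanging lug: knife first, loop tool second, paddle third, ball stylus fourth (a missing tool's compartment stays empty). Leave the brush and cups alone.

Things in the scene. Friction and masses are not known exactly. Their poses are not given: they have to be found in the camera images.
- press: Fixed steel block 100 (x) by 180 mm (y), flat grey bed 40 mm above table. Two steel pins on it at x 0, y +-65 mm: 12 mm thick, 28 tall, top 8 mm tapered. Along its +x (far) side an open aluminium catch trough: inside x 50 to 121, y -86 to 86 mm, floor 4, walls 30 mm above table. Origin: below the bed's centre at table height; +x away from robot, within 0.15 rad.
- cover: Plywood cover plate 100 (x) by 170 (y) by 14 mm thick, two 15 mm through holes at x 0, y +-65 mm (fits either way round). On top in the middle a dark wooden bar handle 22 mm thick (x), 70 long (y), 14 to 46 mm above the underside. Origin: centre of underside; z up. 0.34 to 0.6 kg, balanced under the handle. Starts flat on the table.
- tray: Fixed wooden tool tray 160 (x) by 208 mm (y), left or right of the press. Four compartments along y, each 150 long (x) by 45 mm wide, centres at y +76, +25, -25, -76 mm; floor 6, dividers 14, end walls 18 mm above table. A flat hanging lug with a hole sticks out 23 mm at its +y end (robot's left). Origin: centre at table height; within 0.2 rad of straight.
- knife: Modelling knife: straight steel blade 12 mm wide, 3 thick. All tools lie flat, 128 mm long: beech handle 75 long, 20 wide, 22 mm high at x = -64 to +11 mm, head beyond it to x = +64, 11 mm above the underside. Origin: mid-length, on the underside; x towards the head, z up. Balances near x = -20 mm: grip across the handle there. 60 g. May be absent.
- loop: Loop tool: head an open steel wire loop 36 mm wide. All tools lie flat, 128 mm long: beech handle 75 long, 20 wide, 22 mm high at x = -64 to +11 mm, head beyond it to x = +64, 11 mm above the underside. Origin: mid-length, on the underside; x towards the head, z up. Balances near x = -20 mm: grip across the handle there. 60 g. May be absent.
- paddle: Smoothing paddle: flat square wooden head 38 mm wide, 6 thick. All tools lie flat, 128 mm long: beech handle 75 long, 20 wide, 22 mm high at x = -64 to +11 mm, head beyond it to x = +64, 11 mm above the underside. Origin: mid-length, on the underside; x towards the head, z up. Balances near x = -20 mm: grip across the handle there. 60 g. May be absent.
- stylus: Ball stylus: thin 6 mm steel rod ending in a 14 mm ball. All tools lie flat, 128 mm long: beech handle 75 long, 20 wide, 22 mm high at x = -64 to +11 mm, head beyond it to x = +64, 11 mm above the underside. Origin: mid-length, on the underside; x towards the head, z up. Balances near x = -20 mm: grip across the handle there. 60 g. May be absent.
- scraper: Scraper block standing upright: steel foot 26 mm thick (x), 104 long (y), 18 high, and on it a wooden grip 22 mm thick, 90 long, reaching 60 mm above the underside. Origin: centre of underside; z up. About 0.16 kg. Passes between the press's pins (118 mm clear) when its length is along the press's y. Starts on the table.
- brush: Bystander: flat brush 130 mm long, thin round dark handle, grey head 30 mm wide, lying among the tools. Origin: middle, underside. To be left alone.
- cup_l: Bystander: blue cup 60 mm tall, 54 mm wide, left of the press. Origin: underside centre.
- cup_r: Bystander: white cup 55 mm tall, 54 mm wide, right of the press. Origin: underside centre.
- chip0: Loose chip of dry clay, reddish brown, 15 to 22 mm across and 9 to 12 mm thick, lying on the press's bed between the pins. Origin: underside centre as built; it may tumble. May be absent.
- chip1: Loose chip of dry clay, reddish brown, 15 to 22 mm across and 9 to 12 mm thick, lying on the press's bed between the pins. Origin: underside centre as built; it may tumble. May be absent.
- chip2: Loose chip of dry clay, reddish brown, 15 to 22 mm across and 9 to 12 mm thick, lying on the press's bed between the pins. Origin: underside centre as built; it may tumble. May be absent.
- chip3: Loose chip of dry clay, reddish brown, 15 to 22 mm across and 9 to 12 mm thick, lying on the press's bed between the pins. Origin: underside centre as built; it may tumble. May be absent.
- chip4: Loose chip of dry clay, reddish brown, 15 to 22 mm across and 9 to 12 mm thick, lying on the press's bed between the pins. Origin: underside centre as built; it may tumble. May be absent.
Mind the look-alikes: they are no part of the job. Leave any purple look-alike of the loop alone. What is shaped like the cover but orange is not meant.

How it is judged:
By the outcome, as a careful person would: the job done as asked, in the order asked, and still so for the second after the job is handed in, with the robot touching nothing.
Of knife, loop, paddle, stylus only 3 to 4 are there at a start; the rules pass over those that are not, and their reading is None.
Of chip0, chip1, chip2, chip3, chip4 only 2 to 5 are there at a start; the rules pass over those that are not, and their reading is None.
At some moment in a run one of knife, loop, paddle, stylus, cover may be knocked a few centimetres aside while the robot is not near it.
It also fails if it takes over 200 s, if anything falls off the work surface, if the arm or the gripper's body presses on something with over 40 N, if the wrist force passes 120 N, or if a joint passes its speed limit or range.

## Working session

There is one attempt and no reset: what is moved stays moved. The work goes in short steps, Python scripts to look and compute and a tool call to move; the robot and the scene stay as the last step left them, time stands still between calls to the robot, and variables do not carry over. Pictures are saved under pics/ and viewed, at most 14 in all, crops included, and the job is handed in when it is done.

Besides the shell and the picture viewer there is one more tool, called after ">>>" by a JSON object that holds its "op" and its "data", one argument or row to a line. servo_tool: Moves the arm, as the interface text tells. Its arguments: {"type":"object","properties":{"increments":{"type":"array"},"force":{"type":"number"}},"required":["increments"]}

```bash
mkdir -p pics; cat > h.py <<'E'
import numpy as np, cv2
from scipy.spatial.transform import Rotation as R
from plant import read_state, read_camera, camera_params, close_job
def cam(n):
    p=camera_params(n); return p,R.from_rotvec(p['rvec']).as_matrix(),np.array(p['tvec'])
def ray(n,u,v):
    p,Rm,t=cam(n); d=np.array([(u-p['cx'])/p['fx'],(v-p['cy'])/p['fy']]); s=d.copy()
    for _ in range(20): s=d/(1+p['k1']*(s@s))
    return -Rm.T@t, Rm.T@np.array([s[0],s[1],1.])
def onz(n,u,v,z):
    c,d=ray(n,u,v); return c+d*(z-c[2])/d[2]
def proj(n,X):
    p,Rm,t=cam(n); x=Rm@np.array(X)+t; s=x[:2]/x[2]; s=s*(1+p['k1']*(s@s))
    return s*[p['fx'],p['fy']]+[p['cx'],p['cy']]
def cloud(n,dep):
    p,Rm,t=cam(n); v,u=np.mgrid[0:480,0:640]; d=np.stack([(u-p['cx'])/p['fx'],(v-p['cy'])/p['fy']],-1); s=d.copy()
    for _ in range(20): s=d/(1+p['k1']*(s**2).sum(-1,keepdims=True))
    P=np.concatenate([s,np.ones((480,640,1))],-1)*dep[...,None]
    return (P-t)@Rm
def shot(n,f,crop=None,scale=1):
    im,d=read_camera(n); o=im[...,::-1]
    if crop: u0,v0,u1,v1=crop; o=o[v0:v1,u0:u1]
    cv2.imwrite('pics/'+f,cv2.resize(o,None,fx=scale,fy=scale,interpolation=cv2.INTER_CUBIC)); np.savez('/tmp/'+n,im=im,d=d); return im,d
E
python3 - <<'E'
from h import *
for n in('top','side'):
    shot(n,n+'0.png'); p=camera_params(n); c,d=ray(n,p['cx'],p['cy']); print(n,p,c,d)
s=read_state(); print(s)
E
```

```text
top {'fx': 625.094138130133, 'fy': 625.094138130133, 'cx': 318.71201872109737, 'cy': 243.85572322501667, 'k1': 0.003846316334181422, 'rvec': array([ 2.16417068, -2.17184339,  0.14339469]), 'tvec': array([0.04517473, 0.48246192, 1.80571781])} [0.26836161 0.07125897 1.84887297] [ 0.11684535 -0.01515638 -0.99303447]
side {'fx': 469.47458967418396, 'fy': 469.47458967418396, 'cx': 325.6122897845783, 'cy': 241.57435427330975, 'k1': -0.06105506117048384, 'rvec': array([ 0.15564623, -2.7806992 ,  1.31883176]), 'tvec': array([0.49083486, 0.04098048, 1.02261588])} [0.39056429 0.81759211 0.68362576] [ 0.09736093 -0.76866847 -0.6321943 ]
{'t': 0.1, 'q': array([-1.20541075e+00,  1.31083864e-01,  1.48916578e+00, -7.60962104e-06,
        1.52301745e+00, -8.54038413e-02]), 'dq': array([ 0.00032212, -0.00077204, -0.0004015 ,  0.00047476, -0.0003443 ,
       -0.00062179]), 'joint_torque': array([ 1.52264900e-03, -5.61339819e+01, -4.93095231e+01,  7.71127618e-02,
        2.91838101e-02, -4.72834188e-05]), 'tool_pos': array([ 0.26134776, -0.53985872,  0.40379569]), 'orientation': array([-3.06051387e+00, -7.01748248e-01,  3.78625279e-04]), 'force': array([-0.21827905,  0.56423765,  0.56210754]), 'wrist_torque': array([-0.01030215,  0.01839833,  0.04098554]), 'gripper_force': 0.0, 'opening': 0.09309025661793292}
```

View pics/top0.png

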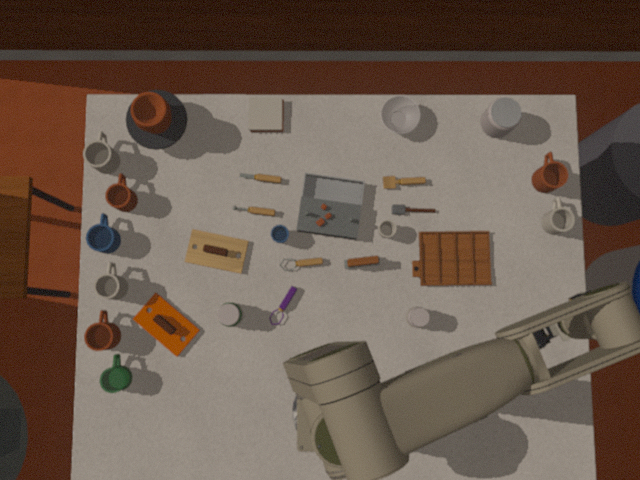

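View pics/side0.png

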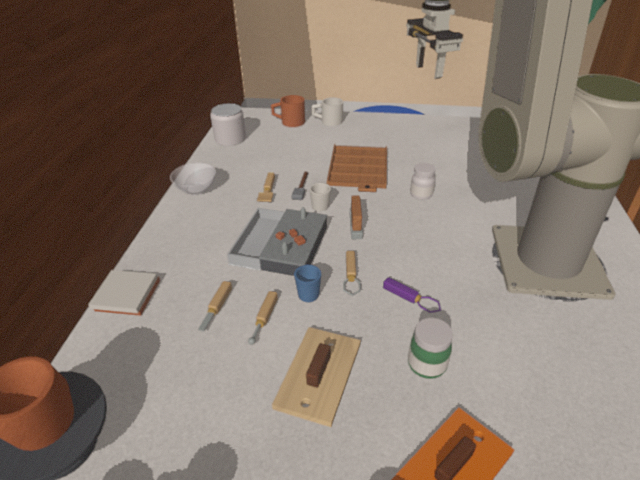

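The top view shows the press at (335,207), with about 4 chips near (322,215). The scraper is at (363,262) and the tray at (455,258), lug on its left. The plain plywood cover is at (218,250); the orange one at (168,325) is the decoy. The tools are two thin-headed ones at (265,178) and (255,211), the loop at (302,263) and the paddle at (405,182). The brush is at (413,210) and the purple loop decoy at (285,305).

```bash
python3 - <<'E'
from h import *
t=np.load('/tmp/top.npz'); im,d=t['im'],t['d']; s=np.load('/tmp/side.npz')
a=cv2.resize(im[160:300,180:500,::-1],None,fx=2.5,fy=2.5,interpolation=cv2.INTER_CUBIC)
b=s['im'][260:360,180:380,::-1]; b=cv2.resize(b,None,fx=2.5,fy=2.5,interpolation=cv2.INTER_CUBIC)
o=np.zeros((600,800,3),np.uint8); o[:350]=a; o[350:600,:500]=b
cv2.imwrite('pics/crop1.png',o)
P=cloud('top',d); z=P[...,2]
print('table z',np.percentile(z[280:340,200:220],[5,50,95]), z[300:330,460:500].std())
roi=np.zeros_like(z,bool); roi[160:310,180:500]=1
m=((z>0.007)&(z<0.09)&roi&(d>0)).astype(np.uint8)
n,l,st,c=cv2.connectedComponentsWithStats(m,connectivity=4)
for i in range(1,n):
    if st[i,4]<40: continue
    k=l==i; Q=P[k]; rect=cv2.minAreaRect((Q[:,:2]*1000).astype(np.float32))
    print(i,st[i],'c',np.round(c[i]),'zmax %.3f med %.3f'%(np.percentile(Q[:,2],97),np.median(Q[:,2])),'rect',np.round(rect[0],0),np.round(rect[1]),round(rect[2],1),'col',im[k].mean(0).round())
E
```

```text
table z [-0.00745746  0.000481    0.01139914] 0.17695493638446969
261 [239 172  43  12 254] c [262. 177.] zmax 0.029 med 0.019 rect [688. 217.] [128.  26.] 80.9 col [126. 105.  77.]
267 [ 296  172   69   68 2507] c [329. 213.] zmax 0.052 med 0.040 rect [602.   9.] [187. 185.] 81.5 col [94. 90. 84.]
334 [382 176  44  13 349] c [402. 181.] zmax 0.028 med 0.017 rect [ 670. -212.] [129.  38.] 89.4 col [132. 104.  68.]
847 [391 204  44  12 228] c [407. 209.] zmax 0.023 med 0.015 rect [ 584. -237.] [127.  32.] 84.6 col [87. 76. 69.]
879 [242 206  33  10 202] c [260. 210.] zmax 0.030 med 0.021 rect [588. 222.] [96. 26.] 82.7 col [130. 103.  70.]
1067 [377 219  19  20 236] c [387. 228.] zmax 0.061 med 0.040 rect [ 528. -154.] [55. 52.] 9.5 col [120. 112. 101.]
1112 [270 223  20  21 204] c [279. 233.] zmax 0.068 med 0.050 rect [512. 157.] [52. 55.] 59.7 col [62. 71. 82.]
1172 [ 184  227   64   46 1863] c [216. 250.] zmax 0.048 med 0.015 rect [468. 347.] [175. 108.] 78.5 col [138. 111.  76.]
1200 [ 411  228   81   59 1636] c [452. 258.] zmax 0.024 med 0.012 rect [ 444. -349.] [238. 172.] 88.9 col [106.  69.  43.]
1600 [344 255  36  16 352] c [361. 261.] zmax 0.068 med 0.057 rect [433. -82.] [ 37. 104.] 9.3 col [109.  80.  57.]
1617 [279 256  44  15 229] c [305. 262.] zmax 0.030 med 0.020 rect [429.  97.] [ 29. 129.] 12.3 col [131. 107.  76.]
2117 [276 286  21  24 189] c [287. 298.] zmax 0.028 med 0.021 rect [323. 138.] [21. 84.] 58.2 col [91. 59. 96.]
2425 [217 302  25   8 136] c [230. 306.] zmax 0.090 med 0.082 rect [303. 305.] [73. 21.] 89.7 col [121. 114. 105.]
2519 [409 306  17   4  44] c [417. 308.] zmax 0.085 med 0.064 rect [ 295. -236.] [37.  9.] 89.8 col [133. 124. 115.]
```

View pics/crop1.png

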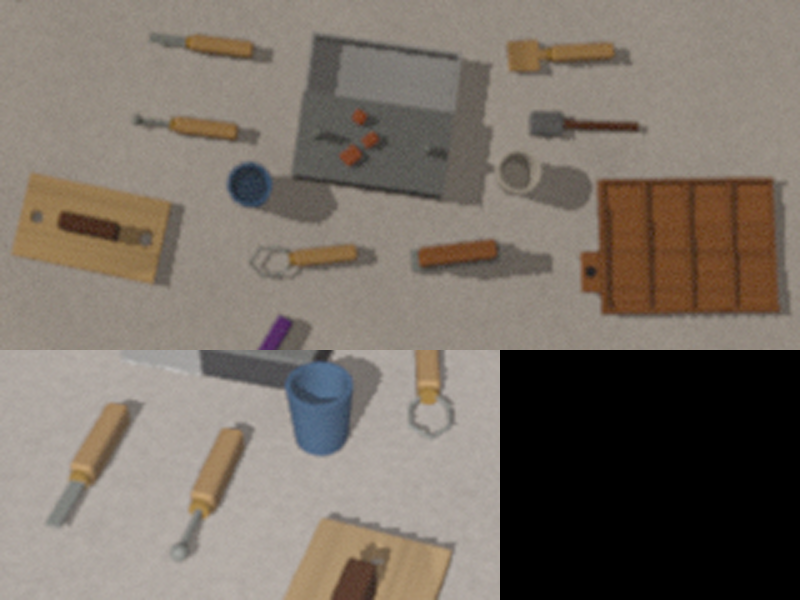

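```bash
cat >> h.py <<'E'
def handle(n,im,box,z=0.022,lo=(8,90,70),hi=(28,255,255)):
    u0,v0,u1,v1=box; h=cv2.cvtColor(im[v0:v1,u0:u1],cv2.COLOR_RGB2HSV); m=cv2.inRange(h,np.array(lo),np.array(hi))
    k,l,st,c=cv2.connectedComponentsWithStats(m); i=1+np.argmax(st[1:,4]); v,u=np.nonzero(l==i)
    X=np.array([onz(n,a+u0,b+v0,z)[:2]*1000 for a,b in zip(u,v)],np.float32); r=cv2.minAreaRect(X)
    w=np.linalg.eigh(np.cov(X.T))[1][:,1]
    return st[i,4],np.round(X.mean(0),1),np.round(r[0],1),np.round(r[1],1),'axis',np.round(np.degrees(np.arctan2(w[1],w[0])),1)
E
python3 - <<'E'
from h import *
t=np.load('/tmp/top.npz')['im']; s=np.load('/tmp/side.npz')['im']
a=cv2.resize(t[168:248,290:375,::-1],None,fx=4.6,fy=4.6,interpolation=cv2.INTER_CUBIC)
b=cv2.resize(s[200:280,225:335,::-1],None,fx=4.6,fy=4.6,interpolation=cv2.INTER_CUBIC)
o=np.zeros((600,800,3),np.uint8); o[:a.shape[0],:a.shape[1]]=a; 
c=cv2.resize(s[200:280,225:335,::-1],None,fx=3.6,fy=3.6,interpolation=cv2.INTER_CUBIC); o[:c.shape[0],395:395+c.shape[1]]=c
e=cv2.resize(t[225:295,180:255,::-1],None,fx=3,fy=3,interpolation=cv2.INTER_CUBIC); o[380:590,:225]=e
e=cv2.resize(t[245:280,335:390,::-1],None,fx=4,fy=4,interpolation=cv2.INTER_CUBIC); o[380:520,240:460]=e
e=cv2.resize(s[185:245,335:380,::-1],None,fx=4,fy=4,interpolation=cv2.INTER_CUBIC); o[300:540,480:660]=e
cv2.imwrite('pics/crop2.png',o)
for nm,bt,bs in [('knife',(235,165,290,190),(195,270,235,335)),('stylus',(228,200,280,220),(243,285,285,345)),('loop',(275,250,330,275),(335,245,365,300)),('paddle',(380,170,430,195),(250,165,280,205))]:
    print(nm,'T',*handle('top',t,bt)); print(nm,'S',*handle('side',s,bs))
print('scr T',*handle('top',t,(335,245,390,280),0.06,(0,110,40),(20,255,255)))
print('scr S',*handle('side',s,(340,190,370,245),0.06,(0,110,40),(20,255,255)))
print('cover T',*handle('top',t,(180,222,255,278),0.014,(8,60,90)))
print('cover S',*handle('side',s,(265,320,370,430),0.014,(8,60,90)))
print('tray T',*handle('top',t,(405,222,500,295),0.014,(0,110,20),(20,255,255)))
print('tray S',*handle('side',s,(320,140,395,195),0.014,(0,110,20),(20,255,255)))
E
```

```text
knife T 168 [680.8 195.6] [680.6 196.3] [79.7 19.7] axis 82.0
knife S 341 [679.5 205.5] [679.4 204.2] [85.2 23.1] axis 84.5
stylus T 167 [582.1 213.1] [582.2 213.6] [78.6 18.9] axis 82.1
stylus S 353 [581.4 223.9] [581.5 223.8] [89.1 21.6] axis 84.4
loop T 172 [430.3  72.2] [429.9  73.2] [19.6 79.4] axis 95.6
loop S 245 [430.9  86.9] [430.3  86.3] [16.6 93.8] axis 95.1
paddle T 337 [ 670.7 -203.5] [ 668.5 -212. ] [125.8  36.5] axis 93.4
paddle S 244 [ 669.2 -186.3] [ 669.2 -198.4] [ 33.8 134.7] axis 94.0
scr T 220 [429.  -82.3] [429.2 -82.8] [21.7 87.9] axis 96.9
scr S 293 [430.  -51.3] [429.3 -54.6] [ 20.3 129.1] axis 95.1Traceback (most recent call last):
  File "<stdin>", line 15, in <module>
  File "h.py", line 27, in handle
    X=np.array([onz(n,a+u0,b+v0,z)[:2]*1000 for a,b in zip(u,v)],np.float32); r=cv2.minAreaRect(X)
                ~~~^^^^^^^^^^^^^^^
  File "h.py", line 11, in onz
    c,d=ray(n,u,v); return c+d*(z-c[2])/d[2]
        ~~~^^^^^^^
  File "h.py", line 7, in ray
    p,Rm,t=cam(n); d=np.array([(u-p['cx'])/p['fx'],(v-p['cy'])/p['fy']]); s=d.copy()
           ~~~^^^
  File "h.py", line 5, in cam
    p=camera_params(n); return p,R.from_rotvec(p['rvec']).as_matrix(),np.array(p['tvec'])
ValueError: time passes only in moves, steps and waits
```

View pics/crop2.png

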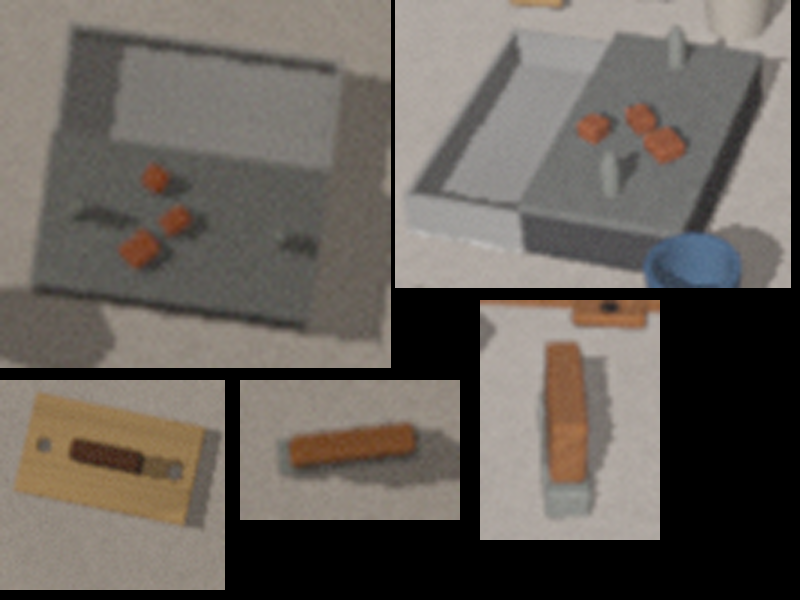

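```bash
sed -i "s/^def cam(n):/from functools import lru_cache\n@lru_cache(None)\ndef cam(n):/" h.py
python3 - <<'E'
from h import *
t=np.load('/tmp/top.npz')['im']; s=np.load('/tmp/side.npz')['im']
T=np.array([onz('top',*p,.04) for p in[(298.3,231),(356.3,237.1),(361.7,204.3),(301.5,196.7)]])
S=np.array([onz('side',*p,.04) for p in[(306.4,264.4),(326.9,215.3),(286.1,209.7),(261.1,258.9)]])
for A in(T,S):
    print(A[:,:2].round(4).tolist(), 'c',A.mean(0).round(4),'sides',[round(float(np.linalg.norm(A[i]-A[(i+1)%4])),4) for i in range(4)], 'yaw y-axis', np.degrees(np.arctan2(*( (A[1]-A[0])[[0,1]]*[1,-1]))).round(1),np.degrees(np.arctan2(*( (A[2]-A[3])[[0,1]]*[1,-1]))).round(1))
for p in[(284.2,242.2,.068),(303.3,207.8,.068),(285.3,254.2,.04),(303.9,218,.04)]: print('pin',onz('side',*p).round(4))
bx=(180,222,255,278)
print('cover T',*handle('top',t,bx,0.014,(8,60,90)))
print('cover S',*handle('side',s,(265,320,370,430),0.014,(8,60,90)))
print('coverhandle T',*handle('top',t,bx,0.046,(0,60,10),(20,255,85)))
print('coverhandle S',*handle('side',s,(300,340,340,390),0.046,(0,60,10),(20,255,100)))
print('tray T',*handle('top',t,(420,222,500,295),0.016,(0,110,20),(20,255,255)))
print('tray S',*handle('side',s,(320,140,395,185),0.016,(0,110,20),(20,255,255)))
# chips
for n,im,b in(('top',t,(295,195,365,240)),('side',s,(225,200,335,260))):
    h=cv2.cvtColor(im[b[1]:b[3],b[0]:b[2]],cv2.COLOR_RGB2HSV); m=cv2.inRange(h,(0,110,60),(20,255,255))
    k,l,st,c=cv2.connectedComponentsWithStats(m); print(n,[(int(st[i,4]),onz(n,*(c[i]+b[:2]),.046)[:2].round(3)) for i in range(1,k) if st[i,4]>8])
E
```

```text
[[0.5192, 0.1031], [0.5008, -0.0662], [0.5979, -0.0832], [0.6209, 0.0936]] c [0.5597 0.0118 0.04  ] sides [0.1703, 0.0986, 0.1783, 0.1022] yaw y-axis -6.2 -7.4
[[0.5202, 0.1125], [0.498, -0.0614], [0.5968, -0.074], [0.6166, 0.1056]] c [0.5579 0.0207 0.04  ] sides [0.1754, 0.0996, 0.1807, 0.0967] yaw y-axis -7.3 -6.3
pin [0.5706 0.08   0.068 ]
pin [ 0.5501 -0.0465  0.068 ]
pin [0.5691 0.0855 0.04  ]
pin [ 0.5497 -0.0455  0.04  ]
cover T 1836 [464.2 344.9] [464.7 345.2] [173.7 101.5] axis 78.0
cover S 5029 [465.9 358.8] [465.4 350.5] [177.7 101.5] axis 78.1
coverhandle T 164 [462.5 341.6] [462.5 341.6] [69.7 19.8] axis 77.6
coverhandle S 565 [462.6 356.3] [463.1 356.7] [83.3 25.2] axis 81.9
tray T 3714 [ 440.7 -358.1] [ 441.4 -357.9] [157.8 208.8] axis 89.7
tray S 2092 [ 443.4 -338.5] [ 442.5 -343.5] [155.8 216.3] axis 87.4
top [(24, array([0.591, 0.029])), (28, array([0.564, 0.017])), (46, array([0.545, 0.04 ]))]
side [(119, array([0.553, 0.033])), (48, array([0.592, 0.031]))]
```

```bash
cat >> h.py <<'E'
def plan(*wps):
    "world waypoints (x,y,zgrasp,psi_deg) in mm -> slide mm, drz from measured pose"
    s=read_state(); Rm=R.from_rotvec(s['orientation']).as_matrix(); p=np.array(s['tool_pos'])*1000
    psi=np.degrees(np.arctan2(Rm[1,0],Rm[0,0])); g=p+Rm@[0,0,167]
    print('t %.1f grasp'%s['t'],g.round(1),'psi %.2f'%psi,'F',s['force'].round(1),'open %.1f grip %.1f'%(s['opening']*1e3,s['gripper_force']))
    for w in wps:
        T=(R.from_euler('z',w[3],degrees=True)*R.from_euler('x',180,degrees=True)).as_matrix()
        tcp=np.array(w[:3],float)-T@[0,0,167]; print(w,'slide',(Rm.T@(tcp-p)).round(1).tolist(),'dr',R.from_matrix(Rm.T@T).as_rotvec().round(4).tolist())
E
python3 -c "
from h import *
plan((429,-82,200,96.3),(429,-82,42,96.3))"
```

```text
t 0.1 grasp [ 261.2 -539.6  236.8] psi 25.83 F [-0.2  0.6  0.6] open 93.1 grip 0.0
(429, -82, 200, 96.3) slide [350.4, -339.0, 37.4] dr [-0.0014, -0.0011, -1.23]
(429, -82, 42, 96.3) slide [350.4, -338.8, 195.4] dr [-0.0014, -0.0011, -1.23]
```

>>> {"op": "servo_tool", "data": {
  "increments": [
    {"slide":[35,-34,4],"dr":[0,0,-0.12],"jaw":0.4},
    {"slide":[70,-68,8],"dr":[0,0,-0.24],"jaw":0.4},
    {"slide":[105,-102,11],"dr":[0,0,-0.36],"jaw":0.4},
    {"slide":[140,-136,15],"dr":[0,0,-0.49],"jaw":0.4},
    {"slide":[175,-170,19],"dr":[0,0,-0.61],"jaw":0.4},
    {"slide":[210,-203,22],"dr":[0,0,-0.74],"jaw":0.4},
    {"slide":[245,-237,26],"dr":[0,0,-0.86],"jaw":0.4},
    {"slide":[280,-271,30],"dr":[0,0,-0.98],"jaw":0.4},
    {"slide":[315,-305,34],"dr":[0,0,-1.1],"jaw":0.4},
    {"slide":[350,-339,37],"dr":[0,0,-1.23],"jaw":0.4},
    {"slide":[350,-339,37],"dr":[0,0,-1.23],"jaw":0.4},
    {"slide":[350,-339,37],"dr":[0,0,-1.23],"jaw":0.4},
    {"slide":[350,-339,37],"dr":[0,0,-1.23],"jaw":0.4}
  ]
}}

```text
t: 1.4
tool_pos: [0.4285, -0.0832, 0.3676]
orientation: [-2.098, -2.338, 0.001]
force: [-0.0, 0.1, -0.7]
opening: 0.0555
gripper_force: 0.0
```

```bash
python3 -c "
from h import *
shot('side','side1.png');t,_=shot('top','top1.png')
s,_=read_camera('side')
plan((429,-82,110,96.3),(429,-82,42,96.3))
print(*handle('side',s,(340,170,370,245),0.06,(0,110,40),(20,255,255)))"
```

```text
t 1.6 grasp [428.5 -83.9 200.8] psi 96.11 F [0.4 0.  0.8] open 55.8 grip 0.0
(429, -82, 110, 96.3) slide [1.8, 0.7, 90.8] dr [-0.0001, 0.0002, -0.0033]
(429, -82, 42, 96.3) slide [1.8, 0.7, 158.8] dr [-0.0001, 0.0002, -0.0033]
530 [ 441.7 -198.1] [ 442.1 -192.2] [75.  94.9] axis 113.6
```

View pics/side1.png

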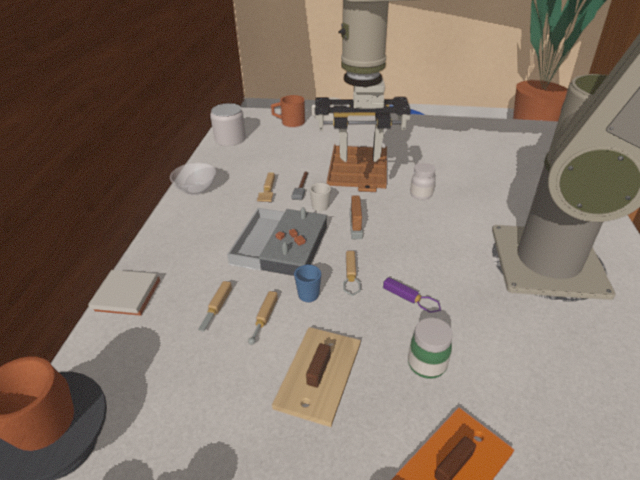

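>>> {"op": "servo_tool", "data": {
  "increments": [
    {"slide":[1,0,40],"dr":[0,0,0],"jaw":0.4},
    {"slide":[2,1,80],"dr":[0,0,0],"jaw":0.4},
    {"slide":[2,1,110],"dr":[0,0,0],"jaw":0.4},
    {"slide":[2,1,130],"dr":[0,0,0],"jaw":0.4},
    {"slide":[2,1,145],"dr":[0,0,0],"jaw":0.4},
    {"slide":[2,1,155],"dr":[0,0,0],"jaw":0.4},
    {"slide":[2,1,158],"dr":[0,0,0],"jaw":0.4},
    {"slide":[2,1,158],"dr":[0,0,0],"jaw":0.4},
    {"slide":[2,1,158],"dr":[0,0,0],"jaw":0.8},
    {"slide":[2,1,158],"dr":[0,0,0],"jaw":0.95},
    {"slide":[2,1,158],"dr":[0,0,0],"jaw":0.95},
    {"slide":[2,1,158],"dr":[0,0,0],"jaw":0.95},
    {"slide":[2,1,158],"dr":[0,0,0],"jaw":0.95},
    {"slide":[2,1,158],"dr":[0,0,0],"jaw":0.95}
  ],
  "force": 30
}}

```text
t: 2.95
tool_pos: [0.4298, -0.0803, 0.2101]
orientation: [2.095, 2.34, 0.001]
force: [0.9, -0.1, 1.3]
opening: 0.0219
gripper_force: 30.0
```

```bash
python3 - <<'E'
from h import *
a=np.radians(-6.8); C=np.array([559.5,15.5]); Rp=np.array([[np.cos(a),-np.sin(a)],[np.sin(a),np.cos(a)]])
W=lambda x,y=0,z=84:(*(C+Rp@[x,y]).round(1),z,83.2)
plan((429,-82,100,96.3),W(-46,0,110),W(-46,0,86))
E
```

```text
t 3.0 grasp [430.  -80.4  43.1] psi 96.31 F [ 0.9 -0.1  1.3] open 21.9 grip 30.0
(429, -82, 100, 96.3) slide [-1.6, -1.0, -56.9] dr [0.0009, 0.0003, 0.0002]
(np.float64(513.8), np.float64(20.9), 110, 83.2) slide [91.4, 94.6, -66.8] dr [0.0009, 0.0002, 0.2288]
(np.float64(513.8), np.float64(20.9), 86, 83.2) slide [91.4, 94.6, -42.8] dr [0.0009, 0.0002, 0.2288]
```

>>> {"op": "servo_tool", "data": {
  "increments": [
    {"slide":[0,0,-20],"dr":[0,0,0],"jaw":0.95},
    {"slide":[0,0,-50],"dr":[0,0,0],"jaw":0.95},
    {"slide":[0,0,-70],"dr":[0,0,0],"jaw":0.95},
    {"slide":[15,20,-70],"dr":[0,0,0.05],"jaw":0.95},
    {"slide":[40,45,-70],"dr":[0,0,0.1],"jaw":0.95},
    {"slide":[65,70,-70],"dr":[0,0,0.17],"jaw":0.95},
    {"slide":[91,90,-70],"dr":[0,0,0.229],"jaw":0.95},
    {"slide":[91,90,-65],"dr":[0,0,0.229],"jaw":0.95},
    {"slide":[91,90,-62],"dr":[0,0,0.229],"jaw":0.95},
    {"slide":[91,90,-62],"dr":[0,0,0.229],"jaw":0.95}
  ]
}}

```text
t: 3.95
tool_pos: [0.5081, 0.0195, 0.2704]
orientation: [-2.348, -2.085, 0.004]
force: [0.4, 0.1, -1.3]
opening: 0.0219
gripper_force: 30.0
```

```bash
python3 - <<'E'
from h import *
plan()
s,_=shot('side','side2.png'); t,_=shot('top','top2.png')
o=np.zeros((600,800,3),np.uint8)
c=cv2.resize(s[170:290,215:375,::-1],None,fx=5,fy=5,interpolation=cv2.INTER_CUBIC); o[:]=c[:600,:800]
cv2.imwrite('pics/crop3.png',o)
E
```

```text
t 4.0 grasp [507.6  19.5 103.4] psi 83.22 F [ 0.4  0.1 -1.3] open 21.9 grip 30.0
```

View pics/crop3.png

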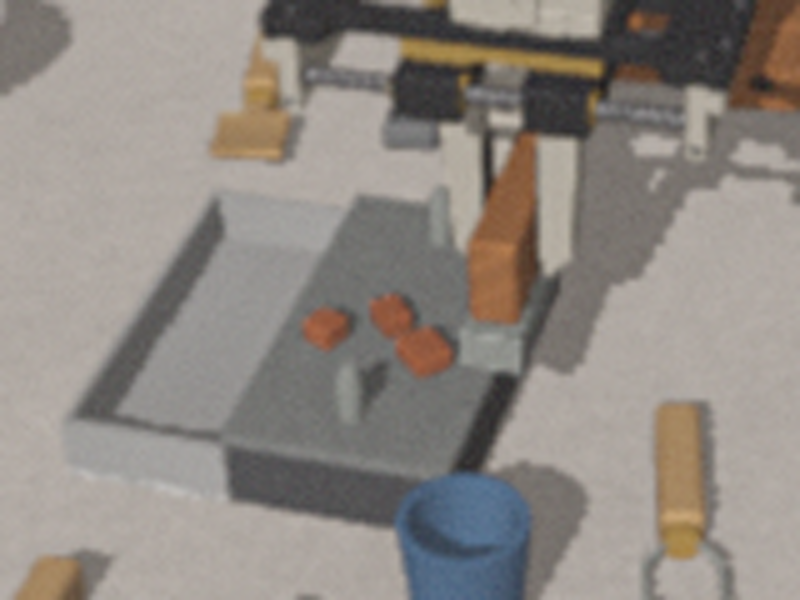

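```bash
python3 - <<'E'
from h import *
a=np.radians(-6.8); Rp=np.array([[np.cos(a),-np.sin(a)],[np.sin(a),np.cos(a)]])
G=np.array([507.6,19.5])
for l in[(-13,52),(13,52)]: print('pred foot end',proj('side',[*((G+Rp@l)/1000),.0603]))
print(onz('side',306.6,241.6,.0603),onz('side',318.6,244,.0603), 'loc',[Rp.T@(onz('side',*p,.0603)[:2]*1000-G) for p in[(306.6,241.6),(318.6,244)]])
for p in[(284.2,242.,.068),(302.6,207.2,.068)]: print('pin',onz('side',*p).round(4))
t=np.load('/tmp/top.npz')['im']
# scraper grip in top, foot visibility
print('scr T',*handle('top',t,(280,190,380,260),0.12,(0,110,40),(20,255,255)))
E
```

```text
pred foot end [318.0690661  245.04253813]
pred foot end [306.02627387 243.2930582 ]
[0.52629949 0.06392403 0.0603    ] [0.50018618 0.06917488 0.0603    ] loc [array([13.30796983, 46.32562323]), array([-13.24337527,  48.44761544])]
pin [0.5707 0.0793 0.068 ]
pin [ 0.5521 -0.0487  0.068 ]
scr T 16 [497.9 -23.1] [497.9 -23.1] [ 5.6 14.1] axis 170.3
```

```bash
cat >> h.py <<'E'
A=-7.0; C=np.array([560.5,15.5])
def W(x,y=0,z=84,da=0):
    return (*[float(v) for v in (C+R.from_euler('z',A,degrees=True).as_matrix()[:2,:2]@[x,y]).round(1)],z,90+A+da)
E
python3 -c "
from h import *
plan(W(-45,4.6,103),W(-45,4.6,84),W(-45,4.6,83),W(-20,4.6,84),W(68,4.6,84))"
```

```text
t 4.0 grasp [508.2  19.2 104.3] psi 83.14 F [-0.2  1.  -1.2] open 21.6 grip 30.0
(516.4, 25.5, 103, 83.0) slide [7.2, 7.2, 1.3] dr [-0.0011, 0.0003, 0.0025]
(516.4, 25.5, 84, 83.0) slide [7.2, 7.2, 20.3] dr [-0.0011, 0.0003, 0.0025]
(516.4, 25.5, 83, 83.0) slide [7.2, 7.2, 21.3] dr [-0.0011, 0.0003, 0.0025]
(541.2, 22.5, 84, 83.0) slide [7.2, 32.2, 20.3] dr [-0.0011, 0.0003, 0.0025]
(628.6, 11.8, 84, 83.0) slide [7.0, 120.2, 20.2] dr [-0.0011, 0.0003, 0.0025]
```

>>> {"op": "servo_tool", "data": {
  "increments": [
    {"slide":[4,4,1],"dr":[0,0,0],"jaw":0.95},
    {"slide":[7,7,5],"dr":[0,0,0],"jaw":0.95},
    {"slide":[7,7,12],"dr":[0,0,0],"jaw":0.95},
    {"slide":[7,7,17],"dr":[0,0,0],"jaw":0.95},
    {"slide":[7,7,19],"dr":[0,0,0],"jaw":0.95},
    {"slide":[7,7,20],"dr":[0,0,0],"jaw":0.95},
    {"slide":[7,7,20.5],"dr":[0,0,0],"jaw":0.95},
    {"slide":[7,7,21],"dr":[0,0,0],"jaw":0.95},
    {"slide":[7,7,21],"dr":[0,0,0],"jaw":0.95}
  ]
}}

```text
t: 4.95
tool_pos: [0.5169, 0.0261, 0.2509]
orientation: [2.35, 2.085, 0.0]
force: [0.2, 0.4, -1.7]
opening: 0.0221
gripper_force: 30.0
```

```bash
python3 -c "
from h import *
plan(W(-45,4.6,83),W(10,4.6,83),W(68,4.6,84))"
```

```text
t 5.0 grasp [516.9  26.1  83.9] psi 83.18 F [ 0.2  0.4 -1.7] open 22.1 grip 30.0
(516.4, 25.5, 83, 83.0) slide [-0.7, -0.4, 0.9] dr [0.0003, -0.0, 0.0031]
(571.0, 18.8, 83, 83.0) slide [-0.8, 54.6, 0.9] dr [0.0003, -0.0, 0.0031]
(628.6, 11.8, 84, 83.0) slide [-0.9, 112.6, -0.0] dr [0.0003, -0.0, 0.0031]
```

>>> {"op": "servo_tool", "data": {
  "increments": [
    {"slide":[-0.5,3,0.5],"dr":[0,0,0],"jaw":0.95},
    {"slide":[-0.5,7,0.5],"dr":[0,0,0],"jaw":0.95},
    {"slide":[-0.5,11,0.5],"dr":[0,0,0],"jaw":0.95},
    {"slide":[-0.5,15,0.5],"dr":[0,0,0],"jaw":0.95},
    {"slide":[-0.5,19,0.5],"dr":[0,0,0],"jaw":0.95},
    {"slide":[-0.5,23,0.5],"dr":[0,0,0],"jaw":0.95},
    {"slide":[-0.5,27,0.5],"dr":[0,0,0],"jaw":0.95},
    {"slide":[-0.5,31,0.5],"dr":[0,0,0],"jaw":0.95}
  ]
}}

```text
t: 5.75
tool_pos: [0.5479, 0.0219, 0.2502]
orientation: [-2.35, -2.085, 0.0]
force: [0.0, -0.4, -2.2]
opening: 0.0219
gripper_force: 30.0
```

```bash
python3 - <<'E'
from h import *
plan(); print(read_state()['wrist_torque'])
s,_=shot('side','side3.png',(215,170,375,290),5)
E
```

```text
t 5.8 grasp [547.9  21.9  83.2] psi 83.18 F [ 0.  -0.4 -2.2] open 21.9 grip 30.0
[ 0.00469741  0.01090905 -0.02425267]
```

View pics/side3.png

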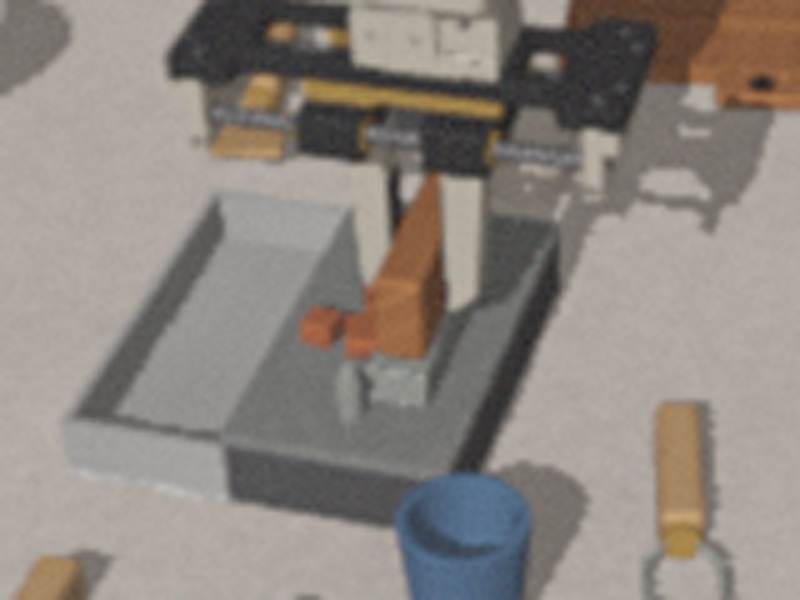

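>>> {"op": "servo_tool", "data": {
  "increments": [
    {"slide":[0,4,0],"dr":[0,0,0],"jaw":0.95},
    {"slide":[0,9,0],"dr":[0,0,0],"jaw":0.95},
    {"slide":[0,14,0],"dr":[0,0,0],"jaw":0.95},
    {"slide":[0,19,0],"dr":[0,0,0],"jaw":0.95},
    {"slide":[0,24,0],"dr":[0,0,0],"jaw":0.95},
    {"slide":[0,29,0],"dr":[0,0,0],"jaw":0.95},
    {"slide":[0,34,0],"dr":[0,0,0],"jaw":0.95},
    {"slide":[0,39,0],"dr":[0,0,0],"jaw":0.95},
    {"slide":[0,44,0],"dr":[0,0,0],"jaw":0.95},
    {"slide":[0,49,0],"dr":[0,0,0],"jaw":0.95},
    {"slide":[0,54,0],"dr":[0,0,0],"jaw":0.95},
    {"slide":[0,59,0],"dr":[0,0,0],"jaw":0.95},
    {"slide":[0,64,0],"dr":[0,0,0],"jaw":0.95},
    {"slide":[0,69,0],"dr":[0,0,0],"jaw":0.95},
    {"slide":[0,74,0],"dr":[0,0,0],"jaw":0.95},
    {"slide":[0,79,0],"dr":[0,0,0],"jaw":0.95},
    {"slide":[0,80,0],"dr":[0,0,0],"jaw":0.95}
  ]
}}

```text
t: 7.5
tool_pos: [0.6275, 0.0123, 0.2503]
orientation: [2.35, 2.085, 0.0]
force: [0.1, 0.2, -0.9]
opening: 0.0218
gripper_force: 30.0
```

```bash
python3 - <<'E'
from h import *
plan((400,-90,180,83.2),(375,-60,120,83.2),(375,-60,44,83.2))
print(read_state()['wrist_torque'])
E
```

```text
t 7.5 grasp [627.6  12.3  83.3] psi 83.17 F [ 0.1  0.2 -0.9] open 21.8 grip 30.0
(400, -90, 180, 83.2) slide [-128.6, -213.7, -96.8] dr [0.0004, -0.0, -0.0004]
(375, -60, 120, 83.2) slide [-101.8, -242.1, -36.8] dr [0.0004, -0.0, -0.0004]
(375, -60, 44, 83.2) slide [-101.8, -242.1, 39.2] dr [0.0004, -0.0, -0.0004]
[-0.05455048 -0.08138696  0.00745964]
```

>>> {"op": "servo_tool", "data": {
  "increments": [
    {"slide":[0,0,-30],"dr":[0,0,0],"jaw":0.95},
    {"slide":[0,0,-65],"dr":[0,0,0],"jaw":0.95},
    {"slide":[0,0,-95],"dr":[0,0,0],"jaw":0.95},
    {"slide":[-15,-35,-97],"dr":[0,0,0],"jaw":0.95},
    {"slide":[-32,-75,-97],"dr":[0,0,0],"jaw":0.95},
    {"slide":[-50,-120,-97],"dr":[0,0,0],"jaw":0.95},
    {"slide":[-70,-165,-97],"dr":[0,0,0],"jaw":0.95},
    {"slide":[-87,-205,-97],"dr":[0,0,0],"jaw":0.95},
    {"slide":[-102,-242,-97],"dr":[0,0,0],"jaw":0.95},
    {"slide":[-102,-242,-97],"dr":[0,0,0],"jaw":0.95},
    {"slide":[-102,-242,-97],"dr":[0,0,0],"jaw":0.95}
  ]
}}

```text
t: 8.6
tool_pos: [0.3741, -0.0603, 0.3478]
orientation: [2.349, 2.083, 0.002]
force: [-0.3, 0.8, -1.8]
opening: 0.0221
gripper_force: 30.0
```

```bash
python3 - <<'E'
from h import *
plan((375,-60,60,83.2),(375,-60,44,83.2))
s,_=shot('side','side4.png'); t,_=shot('top','top4.png')
o=np.zeros((600,800,3),np.uint8)
o[:400,:480]=cv2.resize(s[200:280,225:321,::-1],None,fx=5,fy=5,interpolation=cv2.INTER_CUBIC)
o[:400,480:800]=cv2.resize(t[165:245,295:359,::-1],None,fx=5,fy=5,interpolation=cv2.INTER_CUBIC)
o[400:600,:400]=cv2.resize(t[160:260,220:420,::-1],None,fx=2,fy=2)
cv2.imwrite('pics/crop4.png',o)
E
```

```text
t 8.6 grasp [374.5 -60.4 180.8] psi 83.11 F [-0.3  0.8 -1.8] open 22.1 grip 30.0
(375, -60, 60, 83.2) slide [0.4, 0.5, 120.8] dr [0.0024, 0.0003, -0.0016]
(375, -60, 44, 83.2) slide [0.4, 0.5, 136.8] dr [0.0024, 0.0003, -0.0016]
```

View pics/crop4.png

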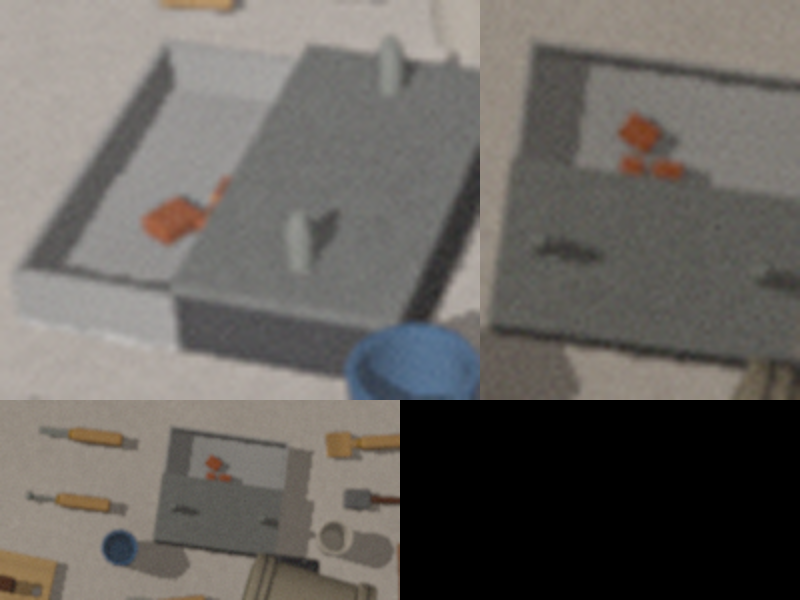

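>>> {"op": "servo_tool", "data": {
  "increments": [
    {"slide":[0,0,35],"dr":[0,0,0],"jaw":0.95},
    {"slide":[0,0,75],"dr":[0,0,0],"jaw":0.95},
    {"slide":[0,0,105],"dr":[0,0,0],"jaw":0.95},
    {"slide":[0,0,125],"dr":[0,0,0],"jaw":0.95},
    {"slide":[0,0,133],"dr":[0,0,0],"jaw":0.95},
    {"slide":[0,0,136],"dr":[0,0,0],"jaw":0.95},
    {"slide":[0,0,137.5],"dr":[0,0,0],"jaw":0.95},
    {"slide":[0,0,137.5],"dr":[0,0,0],"jaw":0.95},
    {"slide":[0,0,137.5],"dr":[0,0,0],"jaw":0.5},
    {"slide":[0,0,137.5],"dr":[0,0,0],"jaw":0.5},
    {"slide":[0,0,137.5],"dr":[0,0,0],"jaw":0.5},
    {"slide":[0,0,125],"dr":[0,0,0],"jaw":0.5},
    {"slide":[0,0,90],"dr":[0,0,0],"jaw":0.5},
    {"slide":[0,0,45],"dr":[0,0,0],"jaw":0.5},
    {"slide":[0,0,0],"dr":[0,0,0],"jaw":0.5},
    {"slide":[0,0,-10],"dr":[0,0,0],"jaw":0.5}
  ]
}}

```text
t: 10.3
tool_pos: [0.3758, -0.0605, 0.3633]
orientation: [2.344, 2.08, 0.008]
force: [0.6, -0.3, -0.4]
opening: 0.0464
gripper_force: 0.0
```

```bash
python3 - <<'E'
from h import *
s,_=read_camera('side'); t,_=read_camera('top')
bx=(150,215,265,290)
print('cover T',*handle('top',t,bx,0.014,(8,60,90)))
print('coverhandle T',*handle('top',t,bx,0.046,(0,60,10),(20,255,85)))
print('cover S',*handle('side',s,(265,310,370,430),0.014,(8,60,90)))
plan((463.5,344,150,78),(463.5,344,31,78))
E
```

```text
cover T 1836 [464.2 345. ] [464.4 344.7] [173.9 101.9] axis 77.9
coverhandle T 161 [462.7 342.4] [462.8 342.3] [69.4 19.9] axis 77.1
cover S 5050 [465.9 358.7] [465.4 350.6] [177.5 101.5] axis 78.1
t 10.4 grasp [376.1 -60.6 192.7] psi 83.18 F [ 0.4  0.6 -0.6] open 46.4 grip 0.0
(463.5, 344, 150, 78) slide [412.0, 39.4, 42.5] dr [0.0053, 0.0007, 0.0904]
(463.5, 344, 31, 78) slide [412.1, 38.7, 161.5] dr [0.0053, 0.0007, 0.0904]
```

>>> {"op": "servo_tool", "data": {
  "increments": [
    {"slide":[45,4,5],"dr":[0,0,0.01],"jaw":0.5},
    {"slide":[90,8,10],"dr":[0,0,0.02],"jaw":0.5},
    {"slide":[135,12,15],"dr":[0,0,0.03],"jaw":0.5},
    {"slide":[180,17,20],"dr":[0,0,0.04],"jaw":0.5},
    {"slide":[225,21,25],"dr":[0,0,0.05],"jaw":0.5},
    {"slide":[270,25,30],"dr":[0,0,0.06],"jaw":0.5},
    {"slide":[315,30,35],"dr":[0,0,0.07],"jaw":0.5},
    {"slide":[360,35,40],"dr":[0.003,0,0.08],"jaw":0.5},
    {"slide":[400,38,42],"dr":[0.005,0,0.09],"jaw":0.5},
    {"slide":[412,39,42],"dr":[0.005,0,0.09],"jaw":0.5},
    {"slide":[412,39,42],"dr":[0.005,0,0.09],"jaw":0.5},
    {"slide":[412,39,42],"dr":[0.005,0,0.09],"jaw":0.5},
    {"slide":[412,39,80],"dr":[0.005,0,0.09],"jaw":0.5},
    {"slide":[412,39,110],"dr":[0.005,0,0.09],"jaw":0.5},
    {"slide":[412,39,135],"dr":[0.005,0,0.09],"jaw":0.5},
    {"slide":[412,39,145],"dr":[0.005,0,0.09],"jaw":0.5},
    {"slide":[412,39,145],"dr":[0.005,0,0.09],"jaw":0.5}
  ]
}}

```text
t: 12.1
tool_pos: [0.4616, 0.3426, 0.2108]
orientation: [-2.439, -1.973, 0.01]
force: [0.1, -0.2, -0.0]
opening: 0.0464
gripper_force: 0.0
```

```bash
python3 - <<'E'
from h import *
plan((463.8,344.5,36,78))
shot('side','side5.png',(250,250,410,410),3.7)
E
```

```text
t 12.1 grasp [460.3 342.5  43.8] psi 77.95 F [ 0.1 -0.2 -0. ] open 46.4 grip 0.0
(463.8, 344.5, 36, 78) slide [2.3, 1.8, 7.8] dr [-0.0073, 0.0027, -0.0009]
```

View pics/side5.png

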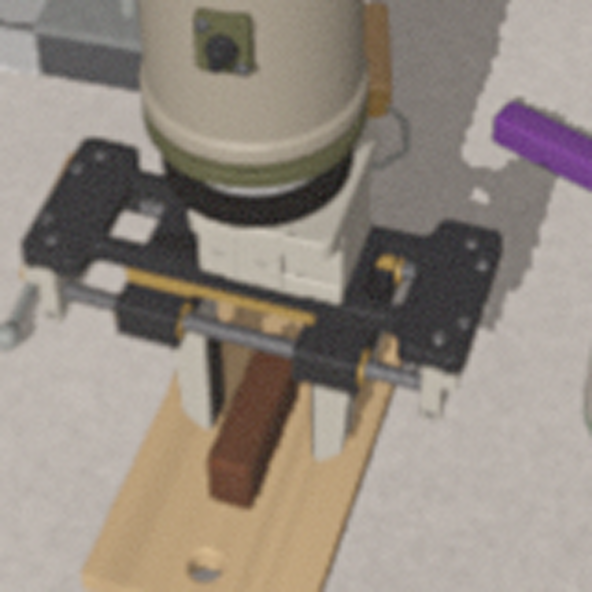

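>>> {"op": "servo_tool", "data": {
  "increments": [
    {"slide":[1,1,3],"dr":[-0.004,0.002,0],"jaw":0.5},
    {"slide":[2,2,6],"dr":[-0.007,0.003,0],"jaw":0.5},
    {"slide":[2,2,8],"dr":[-0.007,0.003,0],"jaw":0.5},
    {"slide":[2,2,8],"dr":[-0.007,0.003,0],"jaw":0.5},
    {"slide":[2,2,8],"dr":[-0.007,0.003,0],"jaw":0.8},
    {"slide":[2,2,8],"dr":[-0.007,0.003,0],"jaw":0.95},
    {"slide":[2,2,8],"dr":[-0.007,0.003,0],"jaw":0.95},
    {"slide":[2,2,8],"dr":[-0.007,0.003,0],"jaw":0.95},
    {"slide":[2,2,8],"dr":[-0.007,0.003,0],"jaw":0.95}
  ],
  "force": 50
}}

```text
t: 13.05
tool_pos: [0.4646, 0.3459, 0.2043]
orientation: [-2.441, -1.977, -0.006]
force: [1.3, -0.7, 0.3]
opening: 0.022
gripper_force: 50.0
```

```bash
python3 - <<'E'
from h import *
plan()
# cover outline relative to grasp, before lift (two views, resting on table); holes in side view
s,_=shot('side','side6.png',(260,310,380,430),5)
t,_=read_camera('top')
h=cv2.cvtColor(s,cv2.COLOR_RGB2HSV); 
def poly(n,im,box,z):
    u0,v0,u1,v1=box; m=cv2.inRange(cv2.cvtColor(im[v0:v1,u0:u1],cv2.COLOR_RGB2HSV),(8,60,90),(28,255,255))
    cs,_=cv2.findContours(m,cv2.RETR_EXTERNAL,cv2.CHAIN_APPROX_NONE); c=max(cs,key=cv2.contourArea)
    hull=cv2.convexHull(c).reshape(-1,2)+[u0,v0]; X=np.array([onz(n,*p,z)[:2]*1000 for p in hull],np.float32)
    print(n,X.min(0).round(1),X.max(0).round(1),cv2.minAreaRect(X))
poly('top',t,(150,215,265,290),.014); poly('side',s,(265,310,375,430),.014)
E
```

```text
t 13.1 grasp [465.1 346.3  37.3] psi 78.02 F [ 1.3 -0.7  0.3] open 22.0 grip 50.0
top [473. 338.] [571.3 494. ] ((530.0914306640625, 417.21990966796875), (85.86935424804688, 137.80117797851562), 31.2149658203125)
side [407.  294.8] [529.7 446.9] ((467.42388916015625, 364.56610107421875), (148.94557189941406, 101.38469696044922), 78.22676849365234)
```

View pics/side6.png

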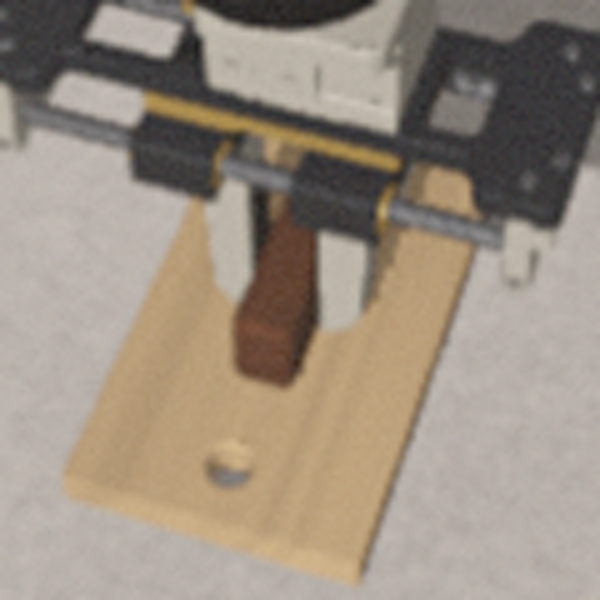

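```bash
python3 - <<'E'
from h import *
G=np.array([465.1,346.3]); Rp=R.from_euler('z',-12,degrees=True).as_matrix()[:2,:2]
for p in[(305.6,402.2),(273,404.6),(331.8,420)]: 
    X=onz('side',*p,.014)[:2]*1000; print(X.round(1),(Rp.T@(X-G)).round(1))
plan((465.1,346.3,120,78))
plan(W(0,0,120))
E
```

```text
[478.1 410.1] [-0.6 65.1]
[529.1 420.3] [47.2 85.7]
[433.1 436.4] [-50.   81.5]
t 13.2 grasp [465.1 346.3  37.3] psi 78.02 F [ 0.5  0.6 -0.4] open 21.8 grip 50.0
(465.1, 346.3, 120, 78) slide [0.7, 0.6, -82.7] dr [0.0022, -0.003, 0.0004]
t 13.2 grasp [465.1 346.3  37.3] psi 78.02 F [ 0.5  0.6 -0.4] open 21.8 grip 50.0
(560.5, 15.5, 120, 83.0) slide [-303.1, 162.6, -83.2] dr [0.0024, -0.0029, -0.0869]
```

>>> {"op": "servo_tool", "data": {
  "increments": [
    {"slide":[0,0,-5],"dr":[0,0,0],"jaw":0.95},
    {"slide":[0,0,-20],"dr":[0,0,0],"jaw":0.95},
    {"slide":[0,0,-45],"dr":[0,0,0],"jaw":0.95},
    {"slide":[1,1,-70],"dr":[0.002,-0.003,0],"jaw":0.95},
    {"slide":[1,1,-90],"dr":[0.002,-0.003,0],"jaw":0.95},
    {"slide":[1,1,-95],"dr":[0.002,-0.003,0],"jaw":0.95},
    {"slide":[1,1,-95],"dr":[0.002,-0.003,0],"jaw":0.95}
  ]
}}

```text
t: 13.85
tool_pos: [0.4657, 0.3466, 0.3006]
orientation: [2.441, 1.977, 0.003]
force: [0.6, 1.0, -2.9]
opening: 0.0216
gripper_force: 50.0
```

```bash
python3 - <<'E'
from h import *
plan(W(0,0,130))
S=[read_camera('side')[0].astype(float) for _ in range(4)]; T=[read_camera('top')[0].astype(float) for _ in range(4)]
s=np.mean(S,0); t=np.mean(T,0); np.savez('/tmp/avg',s=s,t=t)
o=np.zeros((600,800,3),np.uint8)
def c(im,box,f): 
    u0,v0,u1,v1=box; return cv2.resize(np.clip(im[v0:v1,u0:u1,::-1]*1.6,0,255).astype(np.uint8),None,fx=f,fy=f,interpolation=cv2.INTER_CUBIC)
a=c(s,(255,200,335,270),5); o[:350,:400]=a
b=c(t,(290,165,370,245),5); o[:400,400:800]=b
d=c(s,(276,236,296,260),10); o[360:600,:200]=d
d=c(s,(294,202,314,226),10); o[360:600,200:400]=d
d=c(s,(255,255,295,274),10); o[405:595,400:800]=d
cv2.imwrite('pics/crop5.png',o)
E
```

```text
t 13.8 grasp [466.  346.8 133.6] psi 78.03 F [ 0.6  1.  -2.9] open 21.6 grip 50.0
(560.5, 15.5, 130, 83.0) slide [-304.3, 161.4, 3.5] dr [0.0017, -0.0013, -0.0868]
```

View pics/crop5.png

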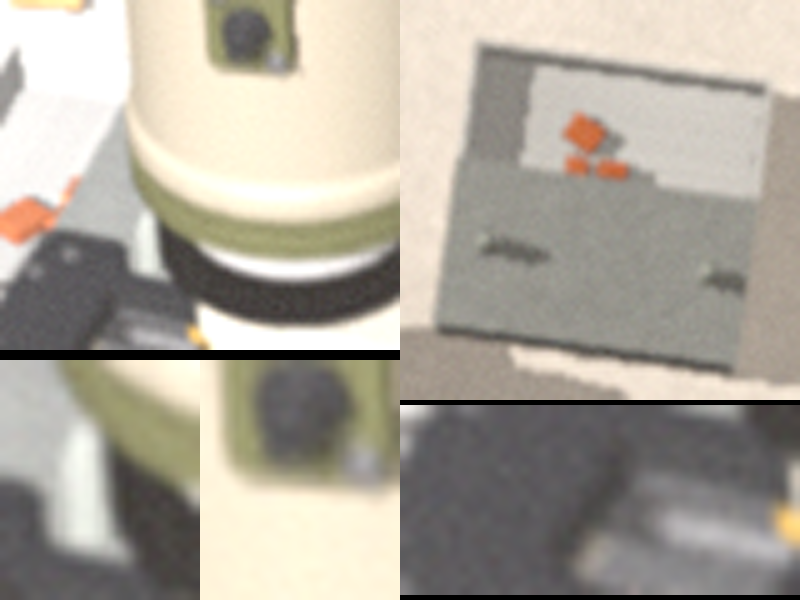

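```bash
python3 - <<'E'
from h import *
t=np.load('/tmp/avg.npz')['t'].mean(-1)
for u,v in((306,212),(350,218)):
    p=t[v-5:v+6,u-6:u+9]; print(p.round().astype(int))
A4=np.array([onz('top',*p,.04)[:2]*1000 for p in[(297.6,230.2),(356.2,238),(361,204.2),(301.2,196)]]); print(A4.round(1).tolist(),A4.mean(0),np.linalg.norm(np.diff(A4,axis=0),axis=1))
for p in((306.6,212.6),(350.8,218.6)):
    for z in(.06,.068): print(onz('top',*p,z).round(4))
E
```

```text
[[102  90  94  92  97  98  98  95  95  93  96  94  93  91  93]
 [100  94  96  95  95  97  96  94  93  93  92  92  91  92  93]
 [ 97  95  94  93  94  95  95  95  92  92  94  92  92  92  95]
 [ 99  96  95  96  95  94  91  88  88  93  94  94  90  94  93]
 [ 94  93  95  93  93  97  97  90  89  92  91  92  93  95  93]
 [ 95  94  96  93  95 100 105  96  80  86  80  82  86  89  92]
 [ 94  93  92  94  94 101  97  84  72  72  72  67  75  78  80]
 [ 93  96  93  94  93  92  80  69  59  63  64  63  65  65  66]
 [ 94  94  95  95  93  89  75  65  63  66  67  65  64  62  62]
 [ 94  93  95  93  92  88  86  82  86  85  84  74  68  68  67]
 [ 93  92  94  93  91  93  94  90  92  93  93  87  84  84  82]]
[[ 93  94  93  92  91  91  92  95  91  92  94  93  93  90  90]
 [ 93  95  92  92  92  94  93  94  93  90  92  93  92  92  93]
 [ 93  91  92  94  97  94  94  93  94  93  92  93  90  93  91]
 [ 93  93  90  93  92  92  92  94  93  91  94  91  91  90  92]
 [ 90  92  93  92  96  93  97  95  88  88  92  95  94  92  93]
 [ 93  90  93  93  94  96 102 102  89  84  88  91  89  92  90]
 [ 90  94  92  95  94 100 101  98  81  73  76  77  77  79  88]
 [ 93  94  93  95  93  96  89  78  66  63  65  65  65  66  76]
 [ 92  93  90  92  93  90  81  71  63  60  63  60  64  63  66]
 [ 95  94  93  93  94  90  86  82  83  72  66  67  65  60  66]
 [ 91  91  93  91  93  92  92  95  93  89  78  84  80  72  74]]
[[521.5, 105.1], [498.1, -65.9], [598.2, -81.2], [623.0, 94.5]] [560.20771411  13.14515583] [172.61723591 101.24796506 177.39787049]
[0.5701 0.0787 0.06  ]
[0.5688 0.0786 0.068 ]
[ 0.5523 -0.0494  0.06  ]
[ 0.551  -0.0488  0.068 ]
```

```bash
cat >> h.py <<'E'
A=-7.6; C=np.array([560.7,15.8])
E
python3 -c "
from h import *
plan(W(0,0,134),W(0,0,111))"
```

```text
t 14.2 grasp [465.  346.1 131.3] psi 78.02 F [-0.1 -0.  -4.4] open 21.9 grip 50.0
(560.7, 15.8, 134, 82.4) slide [-303.5, 162.0, -2.5] dr [-0.0012, 0.0013, -0.0764]
(560.7, 15.8, 111, 82.4) slide [-303.4, 162.0, 20.5] dr [-0.0012, 0.0013, -0.0764]
```

>>> {"op": "servo_tool", "data": {
  "increments": [
    {"slide":[-30,16,-3],"dr":[0,0,-0.008],"jaw":0.95},
    {"slide":[-60,32,-5],"dr":[0,0,-0.016],"jaw":0.95},
    {"slide":[-90,48,-5],"dr":[0,0,-0.024],"jaw":0.95},
    {"slide":[-120,64,-5],"dr":[0,0,-0.032],"jaw":0.95},
    {"slide":[-150,80,-5],"dr":[0,0,-0.04],"jaw":0.95},
    {"slide":[-180,96,-5],"dr":[0,0,-0.048],"jaw":0.95},
    {"slide":[-210,112,-5],"dr":[0,0,-0.056],"jaw":0.95},
    {"slide":[-240,128,-5],"dr":[0,0,-0.064],"jaw":0.95},
    {"slide":[-270,144,-5],"dr":[0,0,-0.07],"jaw":0.95},
    {"slide":[-303.5,162,-3],"dr":[-0.001,0.001,-0.0764],"jaw":0.95},
    {"slide":[-303.5,162,-3],"dr":[-0.001,0.001,-0.0764],"jaw":0.95},
    {"slide":[-303.5,162,5],"dr":[-0.001,0.001,-0.0764],"jaw":0.95},
    {"slide":[-303.5,162,15],"dr":[-0.001,0.001,-0.0764],"jaw":0.95},
    {"slide":[-303.5,162,19],"dr":[-0.001,0.001,-0.0764],"jaw":0.95},
    {"slide":[-303.5,162,19],"dr":[-0.001,0.001,-0.0764],"jaw":0.95},
    {"slide":[-303.5,162,19],"dr":[-0.001,0.001,-0.0764],"jaw":0.95}
  ]
}}

```text
t: 15.85
tool_pos: [0.5608, 0.0167, 0.28]
orientation: [-2.362, -2.071, -0.001]
force: [0.4, 0.0, -3.3]
opening: 0.0215
gripper_force: 50.0
```

```bash
python3 - <<'E'
from h import *
plan(W(0,0,111))
s=read_camera('side')[0]; plan(W(0,0,111)); 
s2=read_camera('side')[0]; plan(W(0,0,111))
s=np.clip((s.astype(float)+s2)/2*1.4,0,255).astype(np.uint8)
cv2.imwrite('pics/crop6.png',cv2.resize(s[180:300,220:380,::-1],None,fx=5,fy=5,interpolation=cv2.INTER_CUBIC))
E
```

```text
t 15.8 grasp [560.9  16.8 113. ] psi 82.47 F [ 0.4  0.  -3.3] open 21.5 grip 50.0
(560.7, 15.8, 111, 82.4) slide [-0.9, 0.0, 2.0] dr [0.0004, -0.0008, 0.0012]
t 15.9 grasp [561.2  16.6 113.5] psi 82.46 F [ 0.6 -0.4 -3.6] open 21.5 grip 50.0
(560.7, 15.8, 111, 82.4) slide [-0.8, -0.2, 2.5] dr [0.0012, -0.0008, 0.001]
t 15.9 grasp [561.4  16.5 113.7] psi 82.44 F [-0.1  0.6 -3.3] open 21.6 grip 50.0
(560.7, 15.8, 111, 82.4) slide [-0.6, -0.3, 2.7] dr [0.0016, -0.0008, 0.0008]
```

View pics/crop6.png

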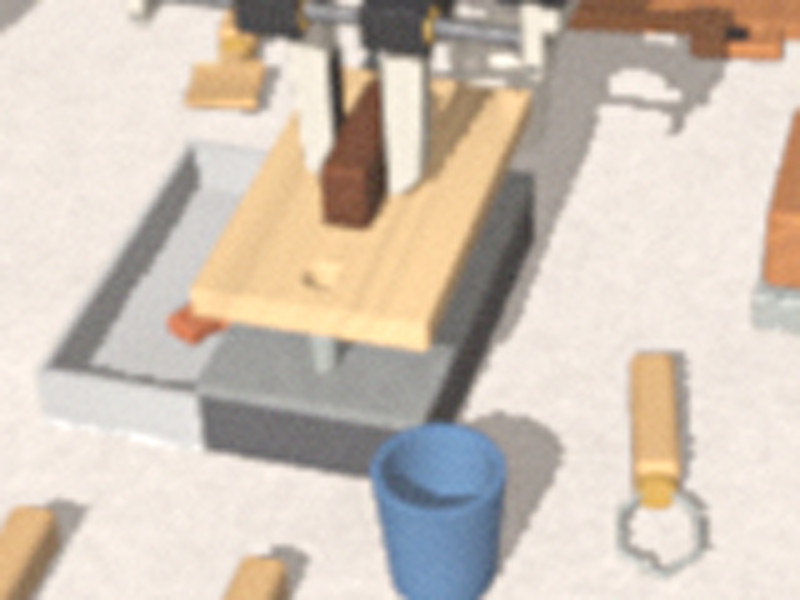

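```bash
python3 - <<'E'
from h import *
Rp=R.from_euler('z',-7.6,degrees=True).as_matrix()[:2,:2]; G=np.array([561.2,16.6])
H=onz('side',284.6,234.4,.0904)[:2]*1000; print('hole',H,Rp.T@(H-G))
B=onz('side',284.8,254.0,.04)[:2]*1000; print('pin base front (y +5ish)',B, 'pin exp',G+Rp@[0,65])
for z in(.04,.05,.068): print(z,[proj('side',[*((np.array([560.7,15.8])+Rp@[0,k])/1000),z]).round(1) for k in(65,-65)])
E
```

```text
hole [567.90004312  81.95937292] [-2.00300787 65.67134966]
pin base front (y +5ish) [570.29908839  84.98643058] pin exp [569.79666537  81.02901012]
0.04 [array([285.7, 252.6]), array([303.1, 217.1])]
0.05 [array([285.4, 248.9]), array([302.9, 213.6])]
0.068 [array([284.8, 242.3]), array([302.6, 207.2])]
```

>>> {"op": "servo_tool", "data": {
  "increments": [
    {"slide":[-0.5,0.8,3],"dr":[0,0,0],"jaw":0.95},
    {"slide":[-0.5,0.8,7],"dr":[0,0,0],"jaw":0.95},
    {"slide":[-0.5,0.8,9],"dr":[0,0,0],"jaw":0.95},
    {"slide":[-0.5,0.8,11],"dr":[0,0,0],"jaw":0.95},
    {"slide":[-0.5,0.8,13],"dr":[0,0,0],"jaw":0.95},
    {"slide":[-0.5,0.8,14],"dr":[0,0,0],"jaw":0.95},
    {"slide":[-0.5,0.8,14],"dr":[0,0,0],"jaw":0.95}
  ]
}}

```text
t: 16.65
tool_pos: [0.5616, 0.0153, 0.2661]
orientation: [2.364, 2.069, 0.002]
force: [0.1, 0.1, -3.2]
opening: 0.0215
gripper_force: 50.0
```

```bash
python3 -c "
from h import *
plan(W(0,0,111)); print(read_state()['wrist_torque'])"
```

```text
t 16.6 grasp [561.8  15.4  99.1] psi 82.40 F [ 0.1  0.1 -3.2] open 21.5 grip 50.0
(560.7, 15.8, 111, 82.4) slide [0.4, -1.0, -11.9] dr [0.0007, -0.0007, -0.0]
[-0.08182558 -0.05045026 -0.00362704]
```

>>> {"op": "servo_tool", "data": {
  "increments": [
    {"slide":[0,0,1.5],"dr":[0,0,0],"jaw":0.95},
    {"slide":[0,0,3],"dr":[0,0,0],"jaw":0.95},
    {"slide":[0,0,4.5],"dr":[0,0,0],"jaw":0.95},
    {"slide":[0,0,6],"dr":[0,0,0],"jaw":0.95},
    {"slide":[0,0,6],"dr":[0,0,0],"jaw":0.95}
  ]
}}

```text
t: 17.15
tool_pos: [0.5616, 0.0153, 0.26]
orientation: [-2.364, -2.069, -0.001]
force: [0.3, 0.2, -4.1]
opening: 0.0217
gripper_force: 50.0
```

```bash
python3 -c "
from h import *
plan(); print(read_state()['wrist_torque'])"
```

```text
t 17.1 grasp [561.7  15.4  93. ] psi 82.40 F [ 0.3  0.2 -4.1] open 21.7 grip 50.0
[-0.04762762 -0.11497286  0.02244976]
```

>>> {"op": "servo_tool", "data": {
  "increments": [
    {"slide":[0,0,2],"dr":[0,0,0],"jaw":0.95},
    {"slide":[0,0,4],"dr":[0,0,0],"jaw":0.95},
    {"slide":[0,0,6],"dr":[0,0,0],"jaw":0.95},
    {"slide":[0,0,8],"dr":[0,0,0],"jaw":0.95},
    {"slide":[0,0,10],"dr":[0,0,0],"jaw":0.95},
    {"slide":[0,0,12],"dr":[0,0,0],"jaw":0.95},
    {"slide":[0,0,13.5],"dr":[0,0,0],"jaw":0.95},
    {"slide":[0,0,14.5],"dr":[0,0,0],"jaw":0.95},
    {"slide":[0,0,15],"dr":[0,0,0],"jaw":0.95},
    {"slide":[0,0,15],"dr":[0,0,0],"jaw":0.95}
  ]
}}

```text
t: 18.15
tool_pos: [0.5617, 0.0154, 0.2453]
orientation: [2.364, 2.069, 0.002]
force: [-0.2, 0.9, -3.6]
opening: 0.0214
gripper_force: 50.0
```

```bash
python3 -c "
from h import *
plan(); print(read_state()['wrist_torque'])"
```

```text
t 18.1 grasp [561.9  15.5  78.3] psi 82.40 F [-0.2  0.9 -3.6] open 21.4 grip 50.0
[-0.06428676 -0.1031695   0.03690586]
```

Nearly on the bed. I'll ease it down the last millimetre, release and rise.

>>> {"op": "servo_tool", "data": {
  "increments": [
    {"slide":[0,0,0.5],"dr":[0,0,0],"jaw":0.95},
    {"slide":[0,0,1],"dr":[0,0,0],"jaw":0.95},
    {"slide":[0,0,1.3],"dr":[0,0,0],"jaw":0.95},
    {"slide":[0,0,1.3],"dr":[0,0,0],"jaw":0.95}
  ]
}}

```text
t: 18.55
tool_pos: [0.5618, 0.0153, 0.2443]
orientation: [2.363, 2.069, 0.002]
force: [-0.7, -0.7, 0.1]
opening: 0.0218
gripper_force: 50.0
```

>>> {"op": "servo_tool", "data": {
  "increments": [
    {"slide":[0,0,0],"dr":[0,0,0],"jaw":0.6},
    {"slide":[0,0,0],"dr":[0,0,0],"jaw":0.5},
    {"slide":[0,0,0],"dr":[0,0,0],"jaw":0.5},
    {"slide":[0,0,0],"dr":[0,0,0],"jaw":0.5},
    {"slide":[0,0,-15],"dr":[0,0,0],"jaw":0.5},
    {"slide":[0,0,-50],"dr":[0,0,0],"jaw":0.5},
    {"slide":[0,0,-90],"dr":[0,0,0],"jaw":0.5},
    {"slide":[0,0,-110],"dr":[0,0,0],"jaw":0.5},
    {"slide":[0,-40,-110],"dr":[0,0,0],"jaw":0.5},
    {"slide":[0,-80,-110],"dr":[0,0,0],"jaw":0.5},
    {"slide":[0,-120,-110],"dr":[0,0,0],"jaw":0.5},
    {"slide":[0,-160,-110],"dr":[0,0,0],"jaw":0.5},
    {"slide":[0,-170,-110],"dr":[0,0,0],"jaw":0.5},
    {"slide":[0,-170,-110],"dr":[0,0,0],"jaw":0.5}
  ]
}}

```text
t: 19.95
tool_pos: [0.3921, 0.038, 0.3551]
orientation: [2.362, 2.069, 0.005]
force: [0.2, 0.5, 0.0]
opening: 0.0467
gripper_force: 0.0
```

```bash
python3 - <<'E'
from h import *
plan()
s,_=shot('side','side7.png'); t,d=shot('top','top7.png')
P=cloud('top',np.mean([read_camera('top')[1] for _ in range(4)],0)); a=np.radians(-7.6)
Q=P[...,:2].reshape(-1,2)*1000-[561,15.7]; L=np.c_[Q[:,0]*np.cos(a)+Q[:,1]*np.sin(a),-Q[:,0]*np.sin(a)+Q[:,1]*np.cos(a)]; Z=P[...,2].ravel()*1000
for b in[(-45,-20,-75,-20),(-45,-20,20,75),(20,45,-75,-20),(20,45,20,75)]:
    k=(L[:,0]>b[0])&(L[:,0]<b[1])&(L[:,1]>b[2])&(L[:,1]<b[3]); print(b,k.sum(),np.median(Z[k]).round(1))
for nm,bt,bs in [('knife',(225,160,295,192),(190,265,240,335)),('stylus',(220,195,285,222),(240,280,290,345)),('loop',(265,245,335,280),(335,240,370,300)),('paddle',(375,165,435,200),(245,160,285,205))]:
    print(nm,'T',*handle('top',t,bt)); print(nm,'S',*handle('side',s,bs))
E
```

```text
t 19.9 grasp [392.7  38.1 188.1] psi 82.43 F [0.2 0.5 0. ] open 46.7 grip 0.0
(-45, -20, -75, -20) 152 54.7
(-45, -20, 20, 75) 159 54.9
(20, 45, -75, -20) 153 54.4
(20, 45, 20, 75) 164 54.0
knife T 172 [680.8 195. ] [680.7 195.2] [80.8 19.9] axis 82.0
knife S 340 [679.6 205.5] [679.4 204.3] [85.2 23.3] axis 84.6
stylus T 163 [618.4 207.2] [618.8 207.8] [79.9 18.7] axis 80.4
stylus S 337 [616.9 216.8] [617.5 218.5] [88.9 22.6] axis 83.9
loop T 2 [425.5  86.8] [425.5  86.8] [2.9 0. ] axis 179.9
loop S 243 [430.9  86.9] [430.3  86.3] [16.7 93.8] axis 95.3
paddle T 339 [ 670.7 -203.5] [ 668.5 -212. ] [125.9  36.5] axis 93.1
paddle S 247 [ 668.9 -186.5] [ 670.3 -198.1] [ 33.4 135.1] axis 94.4
```

View pics/side7.png

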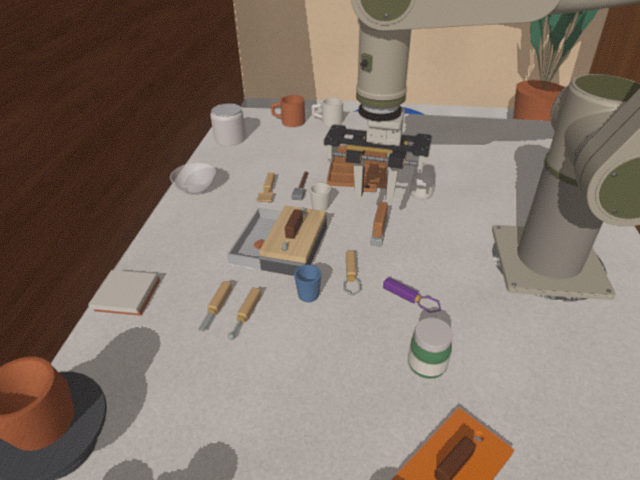

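Cover lies flat: all four quarters read 54 mm. The side view also shows the stylus was knocked forward, its handle now at x≈618. Next I'll pin down the tray's compartments from the unobstructed first picture.

```bash
python3 - <<'E'
from h import *
t=cv2.imread('pics/top0.png')[...,::-1].copy(); s=cv2.imread('pics/side0.png')[...,::-1].copy()
def sub(v,u0):  # dark dips
    g=v-cv2.blur(v[None].astype(np.float32),(9,1))[0]; return g
for n,im,rows in(('top',t,[(236,240),(254,258),(274,278)]),):
    for a,b in rows:
        v=im[a:b,410:500].astype(float).sum(-1).mean(0); print(a,v.round().astype(int)[5:].tolist())
def hull(n,im,box,z):
    u0,v0,u1,v1=box; m=cv2.inRange(cv2.cvtColor(im[v0:v1,u0:u1],cv2.COLOR_RGB2HSV),(0,110,20),(20,255,255))
    cs,_=cv2.findContours(m,cv2.RETR_EXTERNAL,cv2.CHAIN_APPROX_NONE); c=max(cs,key=cv2.contourArea).reshape(-1,2)+[u0,v0]
    X=np.array([onz(n,*p,z)[:2]*1000 for p in c],np.float32); return X
X=hull('top',t,(405,222,500,295),.018)
body=X[X[:,1]<-253]
print('top minrect',cv2.minAreaRect(body),'lug y max',X[:,1].max(), 'lug x',X[X[:,1]>-240][:,0].mean())
for nm,k,ax in(('far x',(body[:,0]>510)&(body[:,1]<-270)&(body[:,1]>-445),0),('near x',(body[:,0]<375)&(body[:,1]<-270)&(body[:,1]>-445),0),('right y',(body[:,1]<-450)&(body[:,0]>380)&(body[:,0]<505),1),('left y',(body[:,1]>-265)&(body[:,0]>450)&(body[:,0]<505),1)):
    q=body[k]; f=np.polyfit(q[:,1-ax],q[:,ax],1); print(nm,len(q),q[:,ax].mean().round(1),'slope deg',np.degrees(np.arctan(f[0])).round(2))
E
```

```text
236 [297, 360, 400, 354, 265, 212, 186, 169, 217, 234, 235, 236, 224, 233, 232, 233, 222, 226, 229, 221, 239, 215, 212, 187, 162, 170, 208, 226, 227, 234, 226, 227, 231, 220, 218, 229, 224, 220, 213, 219, 190, 162, 172, 214, 223, 229, 230, 233, 229, 229, 229, 225, 222, 230, 215, 214, 212, 184, 165, 172, 201, 229, 231, 225, 227, 228, 237, 234, 231, 227, 231, 223, 206, 222, 257, 284, 280, 312, 392, 422, 420, 418, 417, 417, 415]
254 [414, 419, 414, 399, 325, 224, 194, 173, 170, 168, 204, 236, 231, 227, 233, 234, 227, 238, 234, 232, 228, 213, 211, 199, 169, 159, 179, 210, 230, 231, 224, 220, 228, 232, 236, 234, 229, 230, 228, 202, 202, 173, 169, 184, 214, 219, 229, 230, 230, 218, 228, 220, 227, 230, 217, 228, 213, 212, 156, 170, 210, 228, 219, 228, 216, 230, 228, 224, 224, 220, 222, 221, 218, 200, 225, 261, 279, 272, 311, 380, 410, 410, 418, 409, 411]
274 [261, 275, 259, 245, 234, 207, 209, 192, 159, 170, 204, 223, 222, 221, 204, 222, 218, 223, 220, 214, 222, 218, 213, 219, 190, 166, 159, 206, 215, 219, 222, 217, 216, 212, 226, 218, 216, 214, 216, 218, 219, 202, 169, 159, 208, 213, 221, 223, 223, 219, 219, 223, 217, 220, 212, 220, 211, 216, 206, 175, 162, 211, 216, 224, 226, 224, 219, 211, 232, 224, 226, 221, 225, 214, 216, 230, 266, 282, 275, 292, 353, 402, 420, 417, 410]
top minrect ((441.193603515625, -357.4700927734375), (157.58004760742188, 208.6157684326172), 0.7183908224105835) lug y max -231.21098 lug x 410.05637
far x 59 518.2 slope deg 0.05
near x 60 364.0 slope deg 0.11
right y 42 -459.8 slope deg 0.69
left y 18 -255.7 slope deg 0.55
```

```bash
python3 - <<'E'
from h import *
for u,v in((453.8,238),(454.4,256),(455.1,276),(436.8,238),(470.8,238),(492.8,238)): print(onz('top',u,v,.012).round(4))
s=cv2.imread('pics/side0.png')[...,::-1].astype(float)
# side view column profiles along tray: find divider rows
for u in(345,360,375):
    v=s[140:195,u-2:u+3].sum(-1).mean(1); print(u,v.round().astype(int).tolist())
for y in(-254,-282,-308.5,-333,-358,-383,-409,-434,-462): print(y,[proj('side',[x,y/1000,.014]).round(1).tolist() for x in(.48,.44,.40)])
plan((681.5,203,150,82),(681.5,203,31,82))
E
```

```text
[ 0.5009 -0.3583  0.012 ]
[ 0.4472 -0.3585  0.012 ]
[ 0.3879 -0.3588  0.012 ]
[ 0.5011 -0.3077  0.012 ]
[ 0.5008 -0.409   0.012 ]
[ 0.5006 -0.4746  0.012 ]
345 [502, 503, 502, 508, 498, 428, 342, 319, 318, 313, 305, 305, 307, 290, 297, 316, 320, 313, 306, 303, 301, 297, 291, 302, 323, 318, 309, 295, 301, 298, 295, 289, 295, 322, 329, 306, 303, 299, 295, 304, 291, 289, 296, 318, 325, 335, 406, 486, 500, 496, 500, 502, 504, 502, 508]
360 [507, 504, 504, 506, 509, 490, 402, 328, 316, 305, 293, 290, 290, 284, 285, 301, 319, 315, 294, 283, 281, 286, 286, 289, 307, 325, 308, 284, 280, 289, 285, 285, 285, 302, 325, 314, 296, 292, 293, 292, 293, 284, 295, 307, 305, 299, 298, 306, 325, 344, 326, 366, 479, 507, 505]
375 [495, 499, 496, 501, 504, 502, 462, 377, 321, 307, 296, 293, 289, 290, 295, 295, 312, 321, 308, 296, 291, 292, 292, 290, 300, 314, 324, 299, 293, 288, 292, 287, 287, 294, 314, 324, 305, 288, 290, 290, 291, 287, 288, 297, 312, 309, 295, 295, 327, 364, 359, 376, 444, 494, 500]
-254 [[341.9, 181.5], [356.8, 182.3], [371.9, 183.1]]
-282 [[342.8, 176.0], [357.5, 176.8], [372.3, 177.6]]
-308.5 [[343.7, 171.0], [358.1, 171.8], [372.6, 172.5]]
-333 [[344.4, 166.6], [358.7, 167.3], [373.0, 168.0]]
-358 [[345.2, 162.1], [359.2, 162.8], [373.3, 163.6]]
-383 [[345.9, 157.9], [359.7, 158.5], [373.6, 159.2]]
-409 [[346.6, 153.5], [360.3, 154.2], [374.0, 154.8]]
-434 [[347.3, 149.5], [360.8, 150.1], [374.3, 150.8]]
-462 [[348.1, 145.1], [361.3, 145.7], [374.6, 146.3]]
t 20.2 grasp [393.9  37.7 187. ] psi 82.39 F [ 0.2  0.4 -0.4] open 46.4 grip 0.0
(681.5, 203, 150, 82) slide [202.0, 263.2, 37.4] dr [0.0009, -0.0007, 0.0068]
(681.5, 203, 31, 82) slide [201.9, 263.1, 156.4] dr [0.0009, -0.0007, 0.0068]
```

>>> {"op": "servo_tool", "data": {
  "increments": [
    {"slide":[22,29,4],"dr":[0,0,0],"jaw":0.5},
    {"slide":[44,58,8],"dr":[0,0,0],"jaw":0.5},
    {"slide":[66,87,12],"dr":[0,0,0],"jaw":0.5},
    {"slide":[88,116,16],"dr":[0,0,0],"jaw":0.5},
    {"slide":[110,145,20],"dr":[0,0,0],"jaw":0.5},
    {"slide":[132,174,24],"dr":[0,0,0],"jaw":0.5},
    {"slide":[154,203,28],"dr":[0,0,0],"jaw":0.5},
    {"slide":[176,232,32],"dr":[0,0,0.004],"jaw":0.5},
    {"slide":[202,263,40],"dr":[0,0,0.007],"jaw":0.5},
    {"slide":[202,263,60],"dr":[0,0,0.007],"jaw":0.5},
    {"slide":[202,263,85],"dr":[0,0,0.007],"jaw":0.5},
    {"slide":[202,263,110],"dr":[0,0,0.007],"jaw":0.5},
    {"slide":[202,263,110],"dr":[0,0,0.007],"jaw":0.5},
    {"slide":[202,263,110],"dr":[0,0,0.007],"jaw":0.5}
  ]
}}

```text
t: 21.65
tool_pos: [0.6806, 0.2032, 0.2432]
orientation: [-2.37, -2.06, 0.001]
force: [0.0, -0.9, 0.5]
opening: 0.0464
gripper_force: 0.0
```

```bash
python3 -c "
from h import *
s,_=read_camera('side'); print(*handle('side',s,(190,265,240,335)))
plan((681.5,203,31,82))"
```

```text
303 [680.4 210.7] [679.5 206.6] [85.1 23.7] axis 87.8
t 21.7 grasp [681.4 203.4  78. ] psi 81.99 F [ 0.3 -0.  -0.1] open 46.7 grip 0.0
(681.5, 203, 31, 82) slide [-0.3, 0.3, 47.0] dr [0.0015, -0.001, -0.0001]
```

>>> {"op": "servo_tool", "data": {
  "increments": [
    {"slide":[0,0,20],"dr":[0,0,0],"jaw":0.5},
    {"slide":[0,0,36],"dr":[0,0,0],"jaw":0.5},
    {"slide":[0,0,44],"dr":[0,0,0],"jaw":0.5},
    {"slide":[0,0,47],"dr":[0,0,0],"jaw":0.5},
    {"slide":[0,0,47],"dr":[0,0,0],"jaw":0.5},
    {"slide":[0,0,47],"dr":[0,0,0],"jaw":0.95},
    {"slide":[0,0,47],"dr":[0,0,0],"jaw":0.95},
    {"slide":[0,0,47],"dr":[0,0,0],"jaw":0.95},
    {"slide":[0,0,47],"dr":[0,0,0],"jaw":0.95},
    {"slide":[0,0,47],"dr":[0,0,0],"jaw":0.95}
  ],
  "force": 25
}}

```text
t: 22.7
tool_pos: [0.681, 0.2034, 0.198]
orientation: [2.37, 2.06, 0.004]
force: [0.0, -0.8, 1.9]
opening: 0.0195
gripper_force: 24.9
```

```bash
python3 -c "
from h import *
plan((681,203,170,82),(560,-60,170,45),(425,-281,170,0.3),(425,-281,70,0.3))"
```

```text
t 22.7 grasp [681.4 203.5  31. ] psi 82.00 F [ 0.  -0.8  1.9] open 19.5 grip 24.9
(681, 203, 170, 82) slide [-0.2, 0.3, -139.0] dr [0.0022, -0.0012, -0.0001]
(560, -60, 170, 45) slide [-277.5, -82.9, -139.6] dr [0.0017, -0.0018, 0.6457]
(425, -281, 170, 0.3) slide [-515.1, -185.8, -140.0] dr [0.0009, -0.0025, 1.4259]
(425, -281, 70, 0.3) slide [-515.2, -186.0, -40.0] dr [0.0009, -0.0025, 1.4259]
```

>>> {"op": "servo_tool", "data": {
  "increments": [
    {"slide":[0,0,-30],"dr":[0,0,0],"jaw":0.95},
    {"slide":[0,0,-75],"dr":[0,0,0],"jaw":0.95},
    {"slide":[0,0,-120],"dr":[0,0,0],"jaw":0.95},
    {"slide":[-43,-16,-140],"dr":[0,0,0.12],"jaw":0.95},
    {"slide":[-86,-31,-140],"dr":[0,0,0.24],"jaw":0.95},
    {"slide":[-129,-47,-140],"dr":[0,0,0.36],"jaw":0.95},
    {"slide":[-172,-63,-140],"dr":[0,0,0.48],"jaw":0.95},
    {"slide":[-215,-79,-140],"dr":[0,0,0.6],"jaw":0.95},
    {"slide":[-258,-95,-140],"dr":[0,0,0.72],"jaw":0.95},
    {"slide":[-301,-110,-140],"dr":[0,0,0.84],"jaw":0.95},
    {"slide":[-344,-126,-140],"dr":[0,0,0.96],"jaw":0.95},
    {"slide":[-387,-142,-140],"dr":[0,0,1.08],"jaw":0.95},
    {"slide":[-430,-158,-140],"dr":[0,0,1.2],"jaw":0.95},
    {"slide":[-473,-174,-140],"dr":[0,0,1.31],"jaw":0.95},
    {"slide":[-515.5,-189,-140],"dr":[0,-0.002,1.426],"jaw":0.95},
    {"slide":[-515.5,-189,-140],"dr":[0,-0.002,1.426],"jaw":0.95},
    {"slide":[-515.5,-189,-140],"dr":[0,-0.002,1.426],"jaw":0.95},
    {"slide":[-515.5,-189,-110],"dr":[0,-0.002,1.426],"jaw":0.95},
    {"slide":[-515.5,-189,-70],"dr":[0,-0.002,1.426],"jaw":0.95},
    {"slide":[-515.5,-189,-70],"dr":[0,-0.002,1.426],"jaw":0.95}
  ]
}}

```text
t: 24.7
tool_pos: [0.4203, -0.2778, 0.2612]
orientation: [-3.135, -0.013, 0.012]
force: [-1.0, 0.5, -1.9]
opening: 0.0197
gripper_force: 24.9
```

```bash
python3 -c "
from h import *
read_camera('top'); read_camera('top')
plan((422,-281,37,0.3))"
```

```text
t 24.8 grasp [ 421.6 -279.4   99.5] psi 0.43 F [-0.3 -0.1  1.2] open 19.4 grip 24.9
(422, -281, 37, 0.3) slide [0.1, 1.5, 62.5] dr [-0.0012, 0.0021, 0.0023]
```

>>> {"op": "servo_tool", "data": {
  "increments": [
    {"slide":[0,1,25],"dr":[0,0,0],"jaw":0.95},
    {"slide":[0,1.5,45],"dr":[0,0.002,0],"jaw":0.95},
    {"slide":[0,1.5,56],"dr":[0,0.002,0],"jaw":0.95},
    {"slide":[0,1.5,60],"dr":[0,0.002,0],"jaw":0.95},
    {"slide":[0,1.5,62],"dr":[0,0.002,0],"jaw":0.95},
    {"slide":[0,1.5,62.5],"dr":[0,0.002,0],"jaw":0.95},
    {"slide":[0,1.5,62.5],"dr":[0,0.002,0],"jaw":0.95}
  ]
}}

```text
t: 25.5
tool_pos: [0.4221, -0.2827, 0.2052]
orientation: [3.14, 0.008, 0.005]
force: [0.2, 0.8, -0.8]
opening: 0.0197
gripper_force: 24.9
```

>>> {"op": "servo_tool", "data": {
  "increments": [
    {"slide":[0,0,0],"dr":[0,0,0],"jaw":0.68},
    {"slide":[0,0,0],"dr":[0,0,0],"jaw":0.64},
    {"slide":[0,0,0],"dr":[0,0,0],"jaw":0.64},
    {"slide":[0,0,0],"dr":[0,0,0],"jaw":0.64},
    {"slide":[0,0,-10],"dr":[0,0,0],"jaw":0.64},
    {"slide":[0,0,-40],"dr":[0,0,0],"jaw":0.64},
    {"slide":[0,0,-80],"dr":[0,0,0],"jaw":0.5},
    {"slide":[0,0,-130],"dr":[0,0,0],"jaw":0.5},
    {"slide":[20,-45,-140],"dr":[0,0,-0.12],"jaw":0.5},
    {"slide":[40,-90,-140],"dr":[0,0,-0.25],"jaw":0.5},
    {"slide":[60,-135,-140],"dr":[0,0,-0.4],"jaw":0.5},
    {"slide":[80,-180,-140],"dr":[0,0,-0.52],"jaw":0.5},
    {"slide":[100,-225,-140],"dr":[0,0,-0.65],"jaw":0.5},
    {"slide":[100,-225,-140],"dr":[0,0,-0.65],"jaw":0.5},
    {"slide":[100,-225,-140],"dr":[0,0,-0.65],"jaw":0.5}
  ]
}}

```text
t: 27.0
tool_pos: [0.5205, -0.0557, 0.3448]
orientation: [2.972, 1.014, 0.002]
force: [-0.1, -0.5, 0.2]
opening: 0.0462
gripper_force: 0.0
```

```bash
python3 - <<'E'
from h import *
s,_=read_camera('side'); t,_=read_camera('top'); cv2.imwrite('pics/t8.png',t[...,::-1]); cv2.imwrite('pics/s8.png',s[...,::-1])
# knife handle in tray: lighter beech vs reddish tray: hue
print('kn T',*handle('top',t,(412,225,445,290),.028,(12,60,90),(28,255,255)))
print('kn S',*handle('side',s,(325,160,395,195),.028,(12,60,90),(28,255,255)))
print('cover',*handle('top',t,(290,185,370,250),.054,(8,60,90)))
print('sty T',*handle('top',t,(220,190,290,225))); print('sty S',*handle('side',s,(220,275,290,345)))
print('loop T',*handle('top',t,(265,245,335,280))); print('loop S',*handle('side',s,(335,240,370,300)))
print('pad S',*handle('side',s,(245,160,285,205)));print('pad T',*handle('top',t,(375,165,435,200)))
plan((430,80,150,95.5),(430,80,31,95.5))
E
```

```text
kn T 384 [ 396.8 -268.7] [ 403.4 -275.5] [93.5 85. ] axis -136.2
kn S 1066 [ 433.9 -265.3] [ 442.2 -273.6] [156.9 163.9] axis -178.4
cover 1194 [572.3  47. ] [580.1  39.9] [118.6 137.6] axis 134.7
sty T 164 [618.4 206.9] [618.6 207.8] [80.1 18.8] axis 80.2
sty S 355 [617.6 218.7] [617.4 218.5] [88.8 22.6] axis 82.7
loop T 171 [430.4  71.5] [430.3  72.1] [19.  77.6] axis 95.5
loop S 245 [430.9  86.8] [430.3  86.3] [16.7 93.8] axis 95.0
pad S 246 [ 669.  -186.5] [ 668.2 -198.6] [ 34.2 134.3] axis 94.3
pad T 236 [ 674.7 -217.3] [ 674.1 -212. ] [125.8  23.2] axis 86.8
t 27.1 grasp [520.3 -57.7 177.5] psi 37.46 F [ 0.  -0.  -0.2] open 46.3 grip 0.0
(430, 80, 150, 95.5) slide [12.2, -164.0, 27.2] dr [0.0021, 0.0003, -1.0131]
(430, 80, 31, 95.5) slide [12.1, -164.2, 146.2] dr [0.0021, 0.0003, -1.0131]
```

>>> {"op": "servo_tool", "data": {
  "increments": [
    {"slide":[2,-25,5],"dr":[0,0,-0.13],"jaw":0.5},
    {"slide":[4,-50,10],"dr":[0,0,-0.26],"jaw":0.5},
    {"slide":[6,-75,15],"dr":[0,0,-0.39],"jaw":0.5},
    {"slide":[8,-100,20],"dr":[0,0,-0.52],"jaw":0.5},
    {"slide":[10,-125,25],"dr":[0,0,-0.65],"jaw":0.5},
    {"slide":[11,-145,27],"dr":[0,0,-0.78],"jaw":0.5},
    {"slide":[12,-164,27],"dr":[0,0,-0.9],"jaw":0.5},
    {"slide":[12,-164,27],"dr":[0,0,-1.013],"jaw":0.5},
    {"slide":[12,-164,50],"dr":[0.002,0,-1.013],"jaw":0.5},
    {"slide":[12,-164,80],"dr":[0.002,0,-1.013],"jaw":0.5},
    {"slide":[12,-164,95],"dr":[0.002,0,-1.013],"jaw":0.5},
    {"slide":[12,-164,95],"dr":[0.002,0,-1.013],"jaw":0.5},
    {"slide":[12,-164,95],"dr":[0.002,0,-1.013],"jaw":0.5}
  ]
}}

```text
t: 28.4
tool_pos: [0.4302, 0.0794, 0.2494]
orientation: [-2.113, -2.324, 0.0]
force: [0.0, -0.1, 0.3]
opening: 0.0464
gripper_force: 0.0
```

```bash
python3 - <<'E'
from h import *
plan((429.8,80.5,31,95.5))
for n,f0,f8,box in(('side','side0','s8',(325,150,385,190)),('top','top0','t8',(415,225,445,290))):
    a=cv2.imread(f'pics/{f0}.png').astype(float); b=cv2.imread(f'pics/{f8}.png').astype(float)
    u0,v0,u1,v1=box; d=cv2.blur((b-a).sum(-1),(2,2))[v0:v1,u0:u1]
    for sg in(1,-1):
        m=(d*sg>60).astype(np.uint8); k,l,st,c=cv2.connectedComponentsWithStats(m)
        for i in range(1,k):
            if st[i,4]>25:
                v,u=np.nonzero(l==i); X=np.array([onz(n,p+u0,q+v0,.028)[:2]*1000 for p,q in zip(u,v)],np.float32); print(n,sg,st[i],X.mean(0).round(1),cv2.minAreaRect(X))
E
```

```text
t 28.4 grasp [430.2  79.4  82.4] psi 95.44 F [ 0.  -0.1  0.3] open 46.4 grip 0.0
(429.8, 80.5, 31, 95.5) slide [1.2, -0.3, 51.4] dr [-0.0002, 0.0, -0.001]
side 1 [ 8  0 19  6 62] [ 499.9 -392.3] ((491.81597900390625, -388.219970703125), (52.28236770629883, 29.882247924804688), 5.634659767150879)
side 1 [44 24 13  9 77] [ 389.1 -255.1] ((392.48748779296875, -258.5712890625), (31.57343292236328, 41.41516876220703), 1.4173744916915894)
side -1 [  0   0   8  29 129] [ 528.5 -334.1] ((524.1952514648438, -322.2376708984375), (20.3817081451416, 155.09133911132812), 6.0919270515441895)
side -1 [  7   0  52  32 877] [ 446.5 -333.2] ((450.7465515136719, -325.7083740234375), (145.98008728027344, 161.70510864257812), 13.166491508483887)
side -1 [20 28 11 12 84] [ 454.5 -219.9] ((453.93316650390625, -222.70474243164062), (55.2489128112793, 21.049795150756836), 84.60091400146484)
top -1 [ 17  13   8  45 152] [ 437.5 -299.4] ((434.3804626464844, -298.2940368652344), (129.81776428222656, 17.002605438232422), 1.641727089881897)
top -1 [ 0 25  7  8 45] [ 454.4 -246.9] ((453.4320373535156, -247.82461547851562), (17.653179168701172, 20.70975685119629), 88.71263122558594)
```

>>> {"op": "servo_tool", "data": {
  "increments": [
    {"slide":[1,0,20],"dr":[0,0,0],"jaw":0.5},
    {"slide":[1,0,40],"dr":[0,0,0],"jaw":0.5},
    {"slide":[1,0,48],"dr":[0,0,0],"jaw":0.5},
    {"slide":[1,0,51.5],"dr":[0,0,0],"jaw":0.5},
    {"slide":[1,0,51.5],"dr":[0,0,0],"jaw":0.5},
    {"slide":[1,0,51.5],"dr":[0,0,0],"jaw":0.95},
    {"slide":[1,0,51.5],"dr":[0,0,0],"jaw":0.95},
    {"slide":[1,0,51.5],"dr":[0,0,0],"jaw":0.95},
    {"slide":[1,0,51.5],"dr":[0,0,0],"jaw":0.95},
    {"slide":[1,0,51.5],"dr":[0,0,0],"jaw":0.95}
  ],
  "force": 25
}}

```text
t: 29.4
tool_pos: [0.4302, 0.0815, 0.1979]
orientation: [2.11, 2.327, 0.001]
force: [-1.3, 0.5, 2.1]
opening: 0.0195
gripper_force: 25.0
```

```bash
python3 -c "
from h import *
plan((430,80,170,95.5),(422,-332,170,0.3))
t,_=read_camera('top'); cv2.imwrite('pics/t9.png',t[...,::-1]); s,_=read_camera('side'); cv2.imwrite('pics/s9.png',s[...,::-1])
for n,f0,b,box in(('side','side0',s,(325,145,395,195)),('top','top0',t,(415,225,500,295))):
    a=cv2.imread(f'pics/{f0}.png').astype(float); b=b[...,::-1].astype(float)
    u0,v0,u1,v1=box; d=cv2.blur((b-a).sum(-1),(2,2))[v0:v1,u0:u1]
    for sg in(1,-1):
        m=(d*sg>60).astype(np.uint8); k,l,st,c=cv2.connectedComponentsWithStats(m)
        for i in range(1,k):
            if st[i,4]>25:
                v,u=np.nonzero(l==i); X=np.array([onz(n,p+u0,q+v0,.028)[:2]*1000 for p,q in zip(u,v)],np.float32); print(n,sg,st[i],X.mean(0).round(1),cv2.minAreaRect(X))
"
```

```text
t 29.4 grasp [430.3  81.5  30.9] psi 95.58 F [-1.3  0.5  2.1] open 19.5 grip 25.0
(430, 80, 170, 95.5) slide [-1.5, -0.2, -139.1] dr [0.0008, -0.0002, 0.0015]
(422, -332, 170, 0.3) slide [-410.7, -48.3, -139.2] dr [0.0005, -0.0008, 1.663]
side 1 [   6    1   44   46 1378] [ 451.5 -307.6] ((456.6809997558594, -309.24090576171875), (113.59080505371094, 240.46420288085938), 3.8816335201263428)
side -1 [  6   0  64  50 944] [ 380.  -292.6] ((423.3070068359375, -309.8409118652344), (161.44232177734375, 278.6193542480469), 0.1737532764673233)
side -1 [11 16 10  9 64] [ 489.8 -314.9] ((489.7143859863281, -316.6658020019531), (24.872610092163086, 43.966209411621094), 4.847029685974121)
top 1 [ 12  15   6  33 136] [ 438.6 -280.7] ((446.0126037597656, -281.4655456542969), (14.695083618164062, 94.40970611572266), 88.58201599121094)
top -1 [11 38 14 22 85] [ 385.  -295.9] ((394.4962463378906, -288.6466369628906), (38.27579879760742, 61.50076675415039), 89.79741668701172)
top -1 [  0  47  85  23 782] [ 349. -350.] ((366.453369140625, -359.94085693359375), (246.9904327392578, 64.1784439086914), 89.7846450805664)
top -1 [28 52 14  8 80] [ 373.8 -336.4] ((373.79736328125, -338.16461181640625), (38.30838394165039, 20.452205657958984), 89.79835510253906)
top -1 [45 53 14  7 69] [ 371.4 -389. ] ((371.1139221191406, -388.3747253417969), (15.529318809509277, 40.046077728271484), 6.885294437408447)
top -1 [62 52 14  8 86] [ 375.  -439.2] ((373.996337890625, -437.9555969238281), (38.149147033691406, 20.570446014404297), 88.03939056396484)
```

>>> {"op": "servo_tool", "data": {
  "increments": [
    {"slide":[0,0,-30],"dr":[0,0,0],"jaw":0.95},
    {"slide":[0,0,-75],"dr":[0,0,0],"jaw":0.95},
    {"slide":[0,0,-120],"dr":[0,0,0.06],"jaw":0.95},
    {"slide":[-34,-4,-139],"dr":[0,0,0.19],"jaw":0.95},
    {"slide":[-68,-8,-139],"dr":[0,0,0.32],"jaw":0.95},
    {"slide":[-102,-12,-139],"dr":[0,0,0.45],"jaw":0.95},
    {"slide":[-136,-16,-139],"dr":[0,0,0.58],"jaw":0.95},
    {"slide":[-170,-20,-139],"dr":[0,0,0.71],"jaw":0.95},
    {"slide":[-204,-24,-139],"dr":[0,0,0.84],"jaw":0.95},
    {"slide":[-238,-28,-139],"dr":[0,0,0.97],"jaw":0.95},
    {"slide":[-272,-32,-139],"dr":[0,0,1.1],"jaw":0.95},
    {"slide":[-306,-36,-139],"dr":[0,0,1.23],"jaw":0.95},
    {"slide":[-340,-40,-139],"dr":[0,0,1.36],"jaw":0.95},
    {"slide":[-375,-44,-139],"dr":[0,0,1.5],"jaw":0.95},
    {"slide":[-411.5,-48,-139],"dr":[0,0,1.663],"jaw":0.95},
    {"slide":[-411.5,-48,-139],"dr":[0,0,1.663],"jaw":0.95},
    {"slide":[-411.5,-48,-110],"dr":[0,0,1.663],"jaw":0.95},
    {"slide":[-411.5,-48,-70],"dr":[0,0,1.663],"jaw":0.95},
    {"slide":[-411.5,-48,-65],"dr":[0,0,1.663],"jaw":0.95},
    {"slide":[-411.5,-48,-65],"dr":[0,0,1.663],"jaw":0.95}
  ]
}}

```text
t: 31.5
tool_pos: [0.4216, -0.3317, 0.261]
orientation: [-3.138, -0.01, 0.005]
force: [0.7, 0.3, 0.5]
opening: 0.0197
gripper_force: 25.0
```

```bash
python3 -c "
from h import *
read_camera('top'); read_camera('top')
plan((422.5,-333,37.5,0.3))"
```

```text
t 31.6 grasp [ 423.  -333.1   97.1] psi 0.34 F [-0.3 -0.1  0.3] open 19.8 grip 25.0
(422.5, -333, 37.5, 0.3) slide [-0.3, 0.0, 59.6] dr [0.001, -0.0013, 0.0006]
```

>>> {"op": "servo_tool", "data": {
  "increments": [
    {"slide":[0,0,25],"dr":[0,0,0],"jaw":0.95},
    {"slide":[0,0,42],"dr":[0,0,0],"jaw":0.95},
    {"slide":[0,0,50],"dr":[0,0,0],"jaw":0.95},
    {"slide":[0,0,56],"dr":[0,0,0],"jaw":0.95},
    {"slide":[0,0,59],"dr":[0,0,0],"jaw":0.95},
    {"slide":[0,0,60],"dr":[0,0,0],"jaw":0.95},
    {"slide":[0,0,60],"dr":[0,0,0],"jaw":0.95}
  ]
}}

```text
t: 32.3
tool_pos: [0.4227, -0.3332, 0.2039]
orientation: [3.141, 0.008, 0.002]
force: [-1.0, 1.3, 5.2]
opening: 0.0198
gripper_force: 25.0
```

```bash
python3 -c "
from h import *
plan((422.5,-333,37.5,0.3))"
```

```text
t 32.3 grasp [ 422.8 -333.3   36.9] psi 0.30 F [-1.   1.3  5.2] open 19.8 grip 25.0
(422.5, -333, 37.5, 0.3) slide [-0.2, -0.2, -0.6] dr [0.0008, -0.0011, 0.0]
```

>>> {"op": "servo_tool", "data": {
  "increments": [
    {"slide":[0,0,0],"dr":[0,0,0],"jaw":0.68},
    {"slide":[0,0,0],"dr":[0,0,0],"jaw":0.64},
    {"slide":[0,0,0],"dr":[0,0,0],"jaw":0.64},
    {"slide":[0,0,0],"dr":[0,0,0],"jaw":0.64},
    {"slide":[0,0,-10],"dr":[0,0,0],"jaw":0.64},
    {"slide":[0,0,-40],"dr":[0,0,0],"jaw":0.64},
    {"slide":[0,0,-85],"dr":[0,0,0],"jaw":0.5},
    {"slide":[0,0,-130],"dr":[0,0,0],"jaw":0.5},
    {"slide":[30,-15,-140],"dr":[0,0,-0.12],"jaw":0.5},
    {"slide":[65,-35,-140],"dr":[0,0,-0.25],"jaw":0.5},
    {"slide":[100,-55,-140],"dr":[0,0,-0.4],"jaw":0.5},
    {"slide":[130,-75,-140],"dr":[0,0,-0.52],"jaw":0.5},
    {"slide":[130,-90,-140],"dr":[0,0,-0.65],"jaw":0.5},
    {"slide":[130,-90,-140],"dr":[0,0,-0.78],"jaw":0.5},
    {"slide":[130,-90,-140],"dr":[0,0,-0.9],"jaw":0.5}
  ]
}}

```text
t: 33.8
tool_pos: [0.5521, -0.2413, 0.343]
orientation: [-2.821, -1.383, -0.0]
force: [0.2, 0.3, -0.7]
opening: 0.0464
gripper_force: 0.0
```

```bash
python3 - <<'E'
from h import *
s,_=read_camera('side'); t,_=read_camera('top')
plan((670,-230,150,93.5))
a=cv2.imread('pics/top0.png')[...,::-1].copy(); b=cv2.imread('pics/side0.png')[...,::-1].copy()
for n,im,box in(('top',a,(378,170,432,195)),('side',b,(250,165,280,205)),('side',s,(250,165,280,205)),('top',t,(378,170,432,195))):
    u0,v0,u1,v1=box; m=cv2.inRange(cv2.cvtColor(im[v0:v1,u0:u1],cv2.COLOR_RGB2HSV),(8,90,60),(28,255,255))
    v,u=np.nonzero(m); X=np.array([onz(n,p+u0,q+v0,.022)[:2]*1000 for p,q in zip(u,v)],np.float32)
    print(n,X[:,1].min(),X[:,1].max(),[(y,X[(X[:,1]>y-8)&(X[:,1]<y+8)][:,0].mean().round(1),X[(X[:,1]>y-8)&(X[:,1]<y+8)][:,0].min().round(1),X[(X[:,1]>y-8)&(X[:,1]<y+8)][:,0].max().round(1)) for y in(-265,-255,-245,-235,-225,-215,-205,-165) if ((X[:,1]>y-8)&(X[:,1]<y+8)).sum()>3])
E
```

```text
t 33.9 grasp [ 551.9 -241.8  176.1] psi 52.00 F [ 0.3  1.6 -0.3] open 46.6 grip 0.0
(670, -230, 150, 93.5) slide [82.1, 85.8, 26.1] dr [0.0003, -0.0001, -0.7243]
top -274.8847 -149.02739 [(-265, np.float32(675.2), np.float32(665.3), np.float32(683.6)), (-255, np.float32(673.6), np.float32(665.4), np.float32(683.6)), (-245, np.float32(672.6), np.float32(662.3), np.float32(680.6)), (-235, np.float32(672.8), np.float32(662.3), np.float32(680.6)), (-225, np.float32(671.3), np.float32(662.4), np.float32(680.6)), (-215, np.float32(671.5), np.float32(662.4), np.float32(680.6)), (-205, np.float32(671.5), np.float32(662.4), np.float32(680.6)), (-165, np.float32(667.1), np.float32(650.3), np.float32(686.8))]
side -265.68372 -131.73442 [(-265, np.float32(676.0), np.float32(668.8), np.float32(682.4)), (-255, np.float32(673.9), np.float32(663.9), np.float32(682.4)), (-245, np.float32(672.3), np.float32(663.9), np.float32(680.6)), (-235, np.float32(672.4), np.float32(663.5), np.float32(681.1)), (-225, np.float32(672.1), np.float32(663.0), np.float32(681.1)), (-215, np.float32(671.3), np.float32(66
[... 550 characters left out ...]
0), np.float32(680.5)), (-205, np.float32(670.9), np.float32(661.6), np.float32(680.0)), (-165, np.float32(666.0), np.float32(651.2), np.float32(684.4))]
top -272.11075 -148.97772 [(-265, np.float32(677.5), np.float32(665.4), np.float32(683.6)), (-255, np.float32(673.7), np.float32(665.4), np.float32(683.6)), (-245, np.float32(673.0), np.float32(665.4), np.float32(680.6)), (-235, np.float32(673.1), np.float32(662.4), np.float32(680.6)), (-225, np.float32(671.3), np.float32(662.4), np.float32(680.6)), (-215, np.float32(671.5), np.float32(662.4), np.float32(680.6)), (-205, np.float32(671.5), np.float32(662.4), np.float32(680.6)), (-165, np.float32(666.4), np.float32(650.3), np.float32(683.7))]
```

>>> {"op": "servo_tool", "data": {
  "increments": [
    {"slide":[12,12,5],"dr":[0,0,-0.13],"jaw":0.5},
    {"slide":[26,27,10],"dr":[0,0,-0.26],"jaw":0.5},
    {"slide":[40,42,15],"dr":[0,0,-0.39],"jaw":0.5},
    {"slide":[55,57,20],"dr":[0,0,-0.52],"jaw":0.5},
    {"slide":[70,72,25],"dr":[0,0,-0.65],"jaw":0.5},
    {"slide":[84.5,86,27],"dr":[0,0,-0.747],"jaw":0.5},
    {"slide":[84.5,86,50],"dr":[0,0,-0.747],"jaw":0.5},
    {"slide":[84.5,86,80],"dr":[0,0,-0.747],"jaw":0.5},
    {"slide":[84.5,86,100],"dr":[0,0,-0.747],"jaw":0.5},
    {"slide":[84.5,86,100],"dr":[0,0,-0.747],"jaw":0.5},
    {"slide":[84.5,86,100],"dr":[0,0,-0.747],"jaw":0.5}
  ]
}}

```text
t: 35.0
tool_pos: [0.6715, -0.2289, 0.2428]
orientation: [-2.131, -2.307, 0.0]
force: [-0.2, 0.9, -0.1]
opening: 0.0469
gripper_force: 0.0
```

```bash
python3 -c "
from h import *
plan((671.8,-228.5,31,94.8))"
```

```text
t 35.0 grasp [ 671.4 -228.8   75.8] psi 94.53 F [-0.2  0.9 -0.1] open 46.9 grip 0.0
(671.8, -228.5, 31, 94.8) slide [0.4, 0.4, 44.8] dr [-0.0004, -0.0004, -0.0047]
```

>>> {"op": "servo_tool", "data": {
  "increments": [
    {"slide":[0,0,20],"dr":[0,0,0],"jaw":0.5},
    {"slide":[0,0,36],"dr":[0,0,-0.005],"jaw":0.5},
    {"slide":[0,0,43],"dr":[0,0,-0.005],"jaw":0.5},
    {"slide":[0,0,45],"dr":[0,0,-0.005],"jaw":0.5},
    {"slide":[0,0,45],"dr":[0,0,-0.005],"jaw":0.5},
    {"slide":[0,0,45],"dr":[0,0,-0.005],"jaw":0.95},
    {"slide":[0,0,45],"dr":[0,0,-0.005],"jaw":0.95},
    {"slide":[0,0,45],"dr":[0,0,-0.005],"jaw":0.95},
    {"slide":[0,0,45],"dr":[0,0,-0.005],"jaw":0.95},
    {"slide":[0,0,45],"dr":[0,0,-0.005],"jaw":0.95}
  ],
  "force": 25
}}

```text
t: 36.0
tool_pos: [0.6718, -0.2288, 0.198]
orientation: [2.123, 2.315, 0.001]
force: [1.2, 0.3, 1.2]
opening: 0.0198
gripper_force: 25.0
```

```bash
python3 - <<'E'
from h import *
plan((671,-228,170,94.8),(422.5,-383,170,0.3))
t,_=read_camera('top');cv2.imwrite('pics/t10.png',t[...,::-1])
a=cv2.imread('pics/top0.png').astype(float); b=t[...,::-1].astype(float); u0,v0,u1,v1=415,225,500,295
d=cv2.blur((b-a).sum(-1),(2,2))[v0:v1,u0:u1]
for sg in(1,-1):
    k,l,st,c=cv2.connectedComponentsWithStats((d*sg>60).astype(np.uint8))
    for i in range(1,k):
        if st[i,4]>25:
            v,u=np.nonzero(l==i); X=np.array([onz('top',p+u0,q+v0,.028)[:2]*1000 for p,q in zip(u,v)],np.float32); print(sg,st[i],X.mean(0).round(1),X.min(0).round(),X.max(0).round())
E
```

```text
t 36.0 grasp [ 672.  -228.8   31. ] psi 94.95 F [1.2 0.3 1.2] open 19.8 grip 25.0
(671, -228, 170, 94.8) slide [0.8, -0.6, -139.0] dr [0.0009, 0.0002, 0.0027]
(422.5, -383, 170, 0.3) slide [-132.2, -261.6, -139.2] dr [0.0009, -0.0006, 1.652]
1 [ 6  9  4 21 47] [ 477.7 -260.7] [ 452. -266.] [ 511. -257.]
1 [ 12  19   7  37 169] [ 416.  -281.4] [ 375. -291.] [ 481. -273.]
1 [ 25  18  11  39 177] [ 417.4 -328.8] [ 372. -341.] [ 484. -313.]
-1 [  0   0  25  36 284] [ 504.6 -262.5] [ 434. -312.] [ 538. -239.]
-1 [37 39  3 14 29] [ 404.5 -350.3] [ 384. -353.] [ 422. -347.]
-1 [ 0 52  6 18 86] [ 361.2 -243.1] [ 335. -252.] [ 384. -236.]
```

>>> {"op": "servo_tool", "data": {
  "increments": [
    {"slide":[0,0,-30],"dr":[0,0,0],"jaw":0.95},
    {"slide":[0,0,-75],"dr":[0,0,0],"jaw":0.95},
    {"slide":[0,0,-120],"dr":[0,0,0.06],"jaw":0.95},
    {"slide":[-11,-22,-139],"dr":[0,0,0.19],"jaw":0.95},
    {"slide":[-22,-44,-139],"dr":[0,0,0.32],"jaw":0.95},
    {"slide":[-33,-66,-139],"dr":[0,0,0.45],"jaw":0.95},
    {"slide":[-44,-88,-139],"dr":[0,0,0.58],"jaw":0.95},
    {"slide":[-55,-110,-139],"dr":[0,0,0.71],"jaw":0.95},
    {"slide":[-66,-132,-139],"dr":[0,0,0.84],"jaw":0.95},
    {"slide":[-77,-154,-139],"dr":[0,0,0.97],"jaw":0.95},
    {"slide":[-88,-176,-139],"dr":[0,0,1.1],"jaw":0.95},
    {"slide":[-99,-198,-139],"dr":[0,0,1.23],"jaw":0.95},
    {"slide":[-110,-220,-139],"dr":[0,0,1.36],"jaw":0.95},
    {"slide":[-121,-242,-139],"dr":[0,0,1.5],"jaw":0.95},
    {"slide":[-132,-261.5,-139],"dr":[0,0,1.652],"jaw":0.95},
    {"slide":[-132,-261.5,-139],"dr":[0,0,1.652],"jaw":0.95},
    {"slide":[-132,-261.5,-110],"dr":[0,0,1.652],"jaw":0.95},
    {"slide":[-132,-261.5,-70],"dr":[0,0,1.652],"jaw":0.95},
    {"slide":[-132,-261.5,-65],"dr":[0,0,1.652],"jaw":0.95},
    {"slide":[-132,-261.5,-65],"dr":[0,0,1.652],"jaw":0.95}
  ]
}}

```text
t: 38.05
tool_pos: [0.4222, -0.3819, 0.2611]
orientation: [-3.138, -0.011, 0.004]
force: [0.4, -0.5, -0.1]
opening: 0.0197
gripper_force: 25.0
```

```bash
python3 -c "
from h import *
read_camera('top'); read_camera('top')
plan((422.5,-383.3,37.5,0.3))"
```

```text
t 38.1 grasp [ 423.4 -383.3   97.2] psi 0.36 F [ 0.  -0.4 -0.1] open 19.7 grip 25.0
(422.5, -383.3, 37.5, 0.3) slide [-0.7, 0.1, 59.7] dr [0.0011, -0.0013, 0.0011]
```

>>> {"op": "servo_tool", "data": {
  "increments": [
    {"slide":[-0.5,0,25],"dr":[0,0,0],"jaw":0.95},
    {"slide":[-0.5,0,42],"dr":[0,0,0],"jaw":0.95},
    {"slide":[-0.5,0,50],"dr":[0,0,0],"jaw":0.95},
    {"slide":[-0.5,0,55],"dr":[0,0,0],"jaw":0.95},
    {"slide":[-0.5,0,58],"dr":[0,0,0],"jaw":0.95},
    {"slide":[-0.5,0,59.5],"dr":[0,0,0],"jaw":0.95},
    {"slide":[-0.5,0,59.5],"dr":[0,0,0],"jaw":0.95}
  ]
}}

```text
t: 38.85
tool_pos: [0.4223, -0.3832, 0.204]
orientation: [3.141, 0.008, 0.002]
force: [0.3, 1.0, 1.5]
opening: 0.0199
gripper_force: 25.0
```

```bash
python3 -c "
from h import *
plan(); print(read_state()['wrist_torque'])"
```

```text
t 38.9 grasp [ 422.5 -383.4   37. ] psi 0.30 F [0.3 1.  1.5] open 19.9 grip 25.0
[0.08474786 0.02743136 0.01672692]
```

>>> {"op": "servo_tool", "data": {
  "increments": [
    {"slide":[0,0,0],"dr":[0,0,0],"jaw":0.68},
    {"slide":[0,0,0],"dr":[0,0,0],"jaw":0.64},
    {"slide":[0,0,0],"dr":[0,0,0],"jaw":0.64},
    {"slide":[0,0,0],"dr":[0,0,0],"jaw":0.64},
    {"slide":[0,0,-10],"dr":[0,0,0],"jaw":0.64},
    {"slide":[0,0,-40],"dr":[0,0,0],"jaw":0.64},
    {"slide":[0,0,-85],"dr":[0,0,0],"jaw":0.5},
    {"slide":[0,0,-130],"dr":[0,0,0],"jaw":0.5},
    {"slide":[15,-45,-145],"dr":[0,0,-0.12],"jaw":0.5},
    {"slide":[30,-90,-145],"dr":[0,0,-0.24],"jaw":0.5},
    {"slide":[45,-135,-145],"dr":[0,0,-0.36],"jaw":0.5},
    {"slide":[60,-180,-145],"dr":[0,0,-0.48],"jaw":0.5},
    {"slide":[75,-225,-145],"dr":[0,0,-0.6],"jaw":0.5},
    {"slide":[90,-270,-145],"dr":[0,0,-0.72],"jaw":0.5},
    {"slide":[105,-315,-145],"dr":[0,0,-0.84],"jaw":0.5},
    {"slide":[120,-360,-145],"dr":[0,0,-0.96],"jaw":0.5},
    {"slide":[135,-405,-145],"dr":[0,0,-1.08],"jaw":0.5},
    {"slide":[150,-450,-145],"dr":[0,0,-1.2],"jaw":0.5},
    {"slide":[150,-450,-145],"dr":[0,0,-1.3],"jaw":0.5}
  ]
}}

```text
t: 40.75
tool_pos: [0.5702, 0.0731, 0.3489]
orientation: [-2.486, -1.92, -0.004]
force: [0.4, -1.5, 0.7]
opening: 0.0467
gripper_force: 0.0
```

```bash
python3 - <<'E'
from h import *
s,_=read_camera('side'); t,_=read_camera('top')
cv2.imwrite('pics/t11.png',t[...,::-1]); cv2.imwrite('pics/s11.png',s[...,::-1])
print('sty T',*handle('top',t,(220,185,290,225))); print('sty S',*handle('side',s,(210,265,290,345)))
plan((619.2,216.5,150,81),(619.2,216.5,31,81))
E
```

```text
sty T 164 [618.5 206.9] [618.9 207.7] [80.1 19.3] axis 79.9
sty S 352 [617.6 218.6] [617.7 218.4] [88.8 22.7] axis 82.4
t 40.9 grasp [569.7  69.5 181.5] psi 75.03 F [-1.4 -0.1 -0.4] open 46.9 grip 0.0
(619.2, 216.5, 150, 81) slide [154.9, 9.9, 31.6] dr [0.0003, -0.0001, -0.1042]
(619.2, 216.5, 31, 81) slide [154.8, 9.9, 150.6] dr [0.0003, -0.0001, -0.1042]
```

>>> {"op": "servo_tool", "data": {
  "increments": [
    {"slide":[30,2,5],"dr":[0,0,-0.02],"jaw":0.5},
    {"slide":[65,4,12],"dr":[0,0,-0.04],"jaw":0.5},
    {"slide":[100,6,20],"dr":[0,0,-0.06],"jaw":0.5},
    {"slide":[130,8,28],"dr":[0,0,-0.08],"jaw":0.5},
    {"slide":[155,10,35],"dr":[0,0,-0.1],"jaw":0.5},
    {"slide":[155,10,60],"dr":[0,0,-0.1],"jaw":0.5},
    {"slide":[155,10,90],"dr":[0,0,-0.1],"jaw":0.5},
    {"slide":[155,10,105],"dr":[0,0,-0.1],"jaw":0.5},
    {"slide":[155,10,105],"dr":[0,0,-0.1],"jaw":0.5},
    {"slide":[155,10,105],"dr":[0,0,-0.1],"jaw":0.5}
  ]
}}

```text
t: 41.85
tool_pos: [0.6202, 0.2142, 0.2438]
orientation: [2.4, 2.028, 0.0]
force: [0.5, 0.6, -0.4]
opening: 0.0468
gripper_force: 0.0
```

```bash
python3 -c "
from h import *
plan((619.2,216.5,31,80.8))"
```

```text
t 41.9 grasp [620.3 214.2  76.8] psi 80.40 F [ 0.5  0.6 -0.4] open 46.8 grip 0.0
(619.2, 216.5, 31, 80.8) slide [2.1, -1.4, 45.8] dr [0.0002, -0.0002, -0.0071]
```

>>> {"op": "servo_tool", "data": {
  "increments": [
    {"slide":[2,-1,20],"dr":[0,0,-0.005],"jaw":0.5},
    {"slide":[2,-1,36],"dr":[0,0,-0.005],"jaw":0.5},
    {"slide":[2,-1,43],"dr":[0,0,-0.005],"jaw":0.5},
    {"slide":[2,-1,46],"dr":[0,0,-0.005],"jaw":0.5},
    {"slide":[2,-1,46],"dr":[0,0,-0.005],"jaw":0.5},
    {"slide":[2,-1,46],"dr":[0,0,-0.005],"jaw":0.95},
    {"slide":[2,-1,46],"dr":[0,0,-0.005],"jaw":0.95},
    {"slide":[2,-1,46],"dr":[0,0,-0.005],"jaw":0.95},
    {"slide":[2,-1,46],"dr":[0,0,-0.005],"jaw":0.95},
    {"slide":[2,-1,46],"dr":[0,0,-0.005],"jaw":0.95}
  ],
  "force": 25
}}

```text
t: 42.85
tool_pos: [0.6195, 0.2171, 0.1976]
orientation: [2.392, 2.036, 0.002]
force: [0.6, -0.1, 2.2]
opening: 0.0199
gripper_force: 25.0
```

```bash
python3 -c "
from h import *
plan((619,216,180,81),(422.5,-434,180,0.3))"
```

```text
t 42.9 grasp [619.7 217.2  30.6] psi 80.80 F [ 0.6 -0.1  2.2] open 19.9 grip 25.0
(619, 216, 180, 81) slide [-1.1, -0.2, -149.4] dr [0.0009, -0.0005, -0.0035]
(422.5, -434, 180, 0.3) slide [-674.1, -90.2, -149.9] dr [0.0004, -0.0011, 1.405]
```

>>> {"op": "servo_tool", "data": {
  "increments": [
    {"slide":[0,0,-30],"dr":[0,0,0],"jaw":0.95},
    {"slide":[0,0,-75],"dr":[0,0,0],"jaw":0.95},
    {"slide":[0,0,-120],"dr":[0,0,0],"jaw":0.95},
    {"slide":[-30,-4,-150],"dr":[0,0,0.05],"jaw":0.95},
    {"slide":[-74,-10,-150],"dr":[0,0,0.15],"jaw":0.95},
    {"slide":[-118,-16,-150],"dr":[0,0,0.25],"jaw":0.95},
    {"slide":[-162,-22,-150],"dr":[0,0,0.35],"jaw":0.95},
    {"slide":[-206,-28,-150],"dr":[0,0,0.45],"jaw":0.95},
    {"slide":[-250,-34,-150],"dr":[0,0,0.55],"jaw":0.95},
    {"slide":[-294,-40,-150],"dr":[0,0,0.65],"jaw":0.95},
    {"slide":[-338,-46,-150],"dr":[0,0,0.75],"jaw":0.95},
    {"slide":[-382,-52,-150],"dr":[0,0,0.85],"jaw":0.95},
    {"slide":[-426,-58,-150],"dr":[0,0,0.95],"jaw":0.95},
    {"slide":[-470,-64,-150],"dr":[0,0,1.05],"jaw":0.95},
    {"slide":[-514,-70,-150],"dr":[0,0,1.15],"jaw":0.95},
    {"slide":[-558,-76,-150],"dr":[0,0,1.25],"jaw":0.95},
    {"slide":[-602,-82,-150],"dr":[0,0,1.35],"jaw":0.95},
    {"slide":[-645,-87,-150],"dr":[0,0,1.405],"jaw":0.95},
    {"slide":[-674,-90,-150],"dr":[0,0,1.405],"jaw":0.95},
    {"slide":[-674,-90,-150],"dr":[0,0,1.405],"jaw":0.95}
  ]
}}

```text
t: 44.85
tool_pos: [0.4209, -0.4371, 0.3466]
orientation: [3.141, 0.002, -0.001]
force: [0.6, -0.3, -0.6]
opening: 0.0197
gripper_force: 25.0
```

```bash
python3 -c "
from h import *
[read_camera('top') for _ in range(3)]
plan((422.5,-434,60,0.3),(422.5,-434,37,0.3))"
```

```text
t 45.0 grasp [ 422.6 -433.2  179.5] psi 0.29 F [ 0.4  0.7 -1. ] open 19.9 grip 25.0
(422.5, -434, 60, 0.3) slide [-0.2, 0.8, 119.5] dr [-0.0012, 0.0003, -0.0002]
(422.5, -434, 37, 0.3) slide [-0.1, 0.8, 142.5] dr [-0.0012, 0.0003, -0.0002]
```

>>> {"op": "servo_tool", "data": {
  "increments": [
    {"slide":[0,0.8,40],"dr":[0,0,0],"jaw":0.95},
    {"slide":[0,0.8,80],"dr":[0,0,0],"jaw":0.95},
    {"slide":[0,0.8,110],"dr":[0,0,0],"jaw":0.95},
    {"slide":[0,0.8,127],"dr":[0,0,0],"jaw":0.95},
    {"slide":[0,0.8,135],"dr":[0,0,0],"jaw":0.95},
    {"slide":[0,0.8,140],"dr":[0,0,0],"jaw":0.95},
    {"slide":[0,0.8,142.5],"dr":[0,0,0],"jaw":0.95},
    {"slide":[0,0.8,142.5],"dr":[0,0,0],"jaw":0.95},
    {"slide":[0,0.8,142.5],"dr":[0,0,0],"jaw":0.95}
  ]
}}

```text
t: 45.9
tool_pos: [0.423, -0.4352, 0.2057]
orientation: [3.14, 0.008, 0.002]
force: [0.5, 0.7, -0.2]
opening: 0.0196
gripper_force: 25.0
```

```bash
python3 -c "
from h import *
plan()"
```

```text
t 45.9 grasp [ 423.2 -435.4   38.7] psi 0.30 F [ 0.5  0.7 -0.2] open 19.6 grip 25.0
```

Two millimetres lower, then release and retreat to the side for the final check.

>>> {"op": "servo_tool", "data": {
  "increments": [
    {"slide":[0,0,1],"dr":[0,0,0],"jaw":0.95},
    {"slide":[0,0,2],"dr":[0,0,0],"jaw":0.95},
    {"slide":[0,0,2],"dr":[0,0,0],"jaw":0.95},
    {"slide":[0,0,2],"dr":[0,0,0],"jaw":0.68},
    {"slide":[0,0,2],"dr":[0,0,0],"jaw":0.64},
    {"slide":[0,0,2],"dr":[0,0,0],"jaw":0.64},
    {"slide":[0,0,2],"dr":[0,0,0],"jaw":0.64},
    {"slide":[0,0,-10],"dr":[0,0,0],"jaw":0.64},
    {"slide":[0,0,-40],"dr":[0,0,0],"jaw":0.64},
    {"slide":[0,0,-85],"dr":[0,0,0],"jaw":0.5},
    {"slide":[0,0,-130],"dr":[0,0,0],"jaw":0.5},
    {"slide":[0,0,-180],"dr":[0,0,0],"jaw":0.5},
    {"slide":[-40,30,-220],"dr":[0,0,0],"jaw":0.5},
    {"slide":[-80,60,-240],"dr":[0,0,0],"jaw":0.5},
    {"slide":[-120,90,-240],"dr":[0,0,0],"jaw":0.5},
    {"slide":[-160,120,-240],"dr":[0,0,0],"jaw":0.5},
    {"slide":[-200,130,-240],"dr":[0,0,0],"jaw":0.5},
    {"slide":[-220,130,-240],"dr":[0,0,0],"jaw":0.5}
  ]
}}

```text
t: 47.7
tool_pos: [0.1998, -0.5673, 0.4453]
orientation: [3.14, 0.004, -0.001]
force: [-0.6, 0.5, -0.6]
opening: 0.0468
gripper_force: 0.0
```

```bash
python3 - <<'E'
from h import *
plan()
s,_=read_camera('side'); t,_=read_camera('top')
o=np.zeros((600,800,3),np.uint8)
c=lambda im,b,f:cv2.resize(np.clip(im[b[1]:b[3],b[0]:b[2],::-1]*1.4,0,255).astype(np.uint8),None,fx=f,fy=f,interpolation=cv2.INTER_CUBIC)
a=c(t,(408,220,500,300),4); o[:320,:368]=a
a=c(s,(320,135,400,200),4.5); o[:a.shape[0],400:400+a.shape[1]]=a
a=c(s,(200,150,420,310),1.75); o[320:600,400:785]=a
a=c(t,(180,160,500,300),1.2); o[330:498,:384]=a
cv2.imwrite('pics/fin.png',o)
E
```

```text
t 47.7 grasp [ 199.6 -567.5  278.3] psi 0.14 F [-0.6  0.5 -0.6] open 46.8 grip 0.0
```

View pics/fin.png

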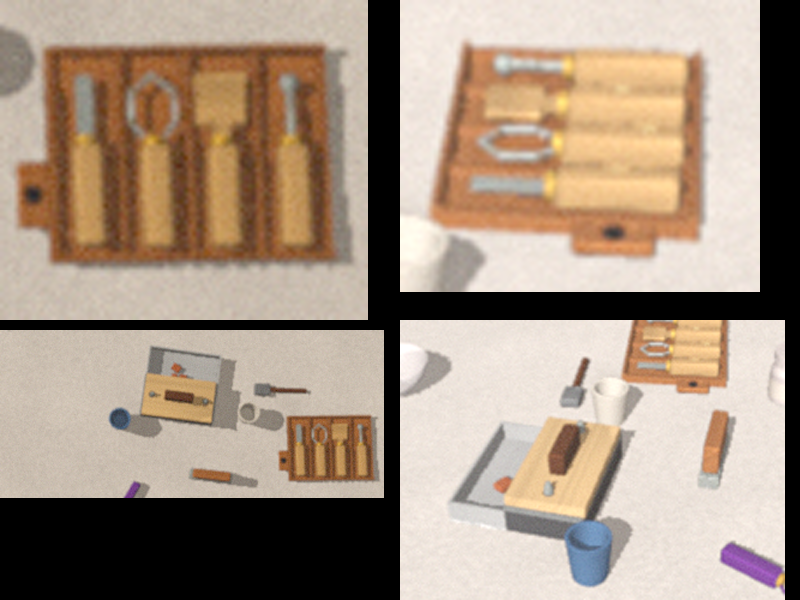

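The final view shows the tools in the tray at (88, 150, 222, 293): knife, loop, paddle, stylus, counted from the lug. The cover is flat on its pins, the chips are in the trough, and the scraper stands on the table clear of press and tray.

```bash
python3 -c "
from plant import close_job
print(close_job())"
```

```text
the job is handed in; nothing more can be done
None
```

The job is finished and handed in: the three chips are in the trough, the cover lies flat on its pins, the scraper is back on the table, and all four tools are in the tray in order from the lug.

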